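Restock the edge-paint case

ROBOT

A 7-joint arm with a two-finger parallel gripper is mounted at the origin on the work surface. World frame = base frame: x ahead of the robot, y to its left, z up, the work surface at z = 0. Lengths are in m, angles in rad, forces in N, time in s.
With the tool pointing down it reaches from about 0.4 to 0.9 m from the base axis. Payload 5.5 kg.
Tool frame: the origin (TCP) lies at the very end of the fingers, on their centre line; the grasp point (between the pads) lies 19 mm behind it; z points along the fingers, y is the direction in which the jaws open and shut (so a half turn about z gives the same grasp; the last joint's range is limited). The gripper opens to 92 mm and grips with 3 to 60 N. Pads are 19 mm wide; open, the fingers measure 130 mm over their backs; the gripper's body (75 mm by 190 mm) begins 47 mm behind the grasp point.
Start: joints at [1.52, 0.501, -0.427, 1.55, 0.221, 1.138, -0.21], TCP at [0.201, -0.618, 0.227] pointing down, gripper open.
Joint ranges: [-2.88, 2.88], [-0.31, 2.03], [-1.54, 1.56], [0.2, 2.42], [-1.41, 4.55], [0.19, 2.02], [-2.57, 2.57]. Speed limits (rad/s): [2.57, 2.57, 3.14, 3.14, 3.14, 3.14, 3.14].

INTERFACE

Orientations are given as a unit quaternion [x, y, z, w].
In Python, from rig import telemetry, eyes, r gives the robot as it stands.
- The arm moves only by the shell command python3 -m crank 'ROWS' [FORCE]. ROWS is JSON, a list of rows, each a list of 3 entries, a list of its own where there are three numbers: the finger opening in m, from 0 to 0.0918, then the shift along the tool's x, y, z in m, then the turn, a rotation vector about the tool's x, y, z in degrees. In form: [[grip, [tx, ty, tz], [rx, ry, rz]], ...]. A call has 1 to 12 rows; each row shifts and turns the commanded pose from where the row before left it, along the tool's axes as they then stand; what a row does not reach is not made up. A row lasts 1/8 s, in which the tool goes at most 62.5 mm and 10.7 degrees, less where a joint would pass 70% of its speed; a pose out of reach is approached as far as the arm can. A call with a gripper value outside its range is refused whole. The fingers move at their own pace and stop on an object; FORCE is the grip in N (left out, the last holds). Time passes only in rows, so rows that do not move let the fingers close. It gives the time, the measured TCP pose, the force and the opening at its end, in the units of the state.
- telemetry.get_state(): the state, without advancing time (a new reading comes with each control period).
- eyes.capture(name): name is "scene" or "top" or "wrist"; returns a dict with "color" (480x640x3 uint8, red, green, blue), "mtx" (3x3 intrinsics, pixels), "R" (3x3) and "t" (3): a world point X has camera coordinates R X + t. Camera axes: x right, y down, z forward; pixel columns grow to the right and rows downward; lengths in m; the calibration is good to about 2 mm. A picture is of the moment at which its call begins. There is no depth.
- r.hand_in(): hands the job in, once; it reports no verdict.
The state is a dict: "clock": time; "joint_pos": joint angles; "joint_vel": joint speeds; "effort": joint torques, N m; "ee_pos": TCP position; "tool_rot": TCP orientation; "wrist_force": force on the tool from outside, world axes, zero at the start; "ft_torque": the same for the moment, N m; "grip_width": finger opening in m.
Only numpy, scipy, OpenCV 4.12 (cv2) and the standard library are available. Lean on these libraries where they do the work, as an engineer would, in place of code of your own. Each camera call takes 0.05 s, during which the arm holds its last target.

TASK

Release the case's quarter-turn latch, open the lid until it stands upright, and set a spare jar from the leather mat upright into every empty pocket, one jar to a pocket, leaving the jars that are already there in place and any left-over spares on the bench. Then shut the lid fully and turn the latch fully back over its edge; do not disturb the mallet, tape and weight.

Things in the scene. Friction and masses are not known exactly. Their poses are not given: they have to be found in the camera images.
- case: grey fixed case, outside 174 (x) by 234 (y) by 65 mm high, walls 6 mm. Origin: underside centre; x from the lid's tab side to the hinge side, z up; the latch stands on a front bracket towards +y. White insert inside, top at z = 22 mm: two rows along y of three square pockets 40 x 40 mm, 12 mm deep, 66 mm apart both ways. Lid hinge axis: along y, at x = 87 mm, z = 65.5 mm. Shut lid: z = 65.5 to 71.5 mm
- lid (a joint): angle of the clear red-edged lid (174 by 234 by 6 mm, 0.25 kg), rad: 0 shut flat on the case, 1.57 upright, 1.9 stop leaning back. Stiff hinge: it stays at whatever angle it is left; about 3 N at the tab moves it
- lid_tab (a point): grip point of the black tab, 16 mm wide along the case's y, 10 mm thick, that sticks out 44 mm from the lid's front edge in the lid's plane, 40 mm to the -y side of its middle. The point is 27 mm out from the edge: 201 mm from the hinge axis along the lid, 4 mm above its underside, and moves with it. Pinched by its sides the tab can pivot in the fingers, which may point down from shut to upright
- knob (a joint): angle of the quarter-turn cam latch knob, rad: 0 latched (steel tongue lies over the lid's edge and blocks it), 1.57 released (stop). Grows counter-clockwise seen from above; stays where it is left; about 0.05 N m turns it. The tongue clears the lid from about 1.15
- knob_grip (a point): on the knob's vertical axis at grip height, 97.5 mm above the bench. Black upright bar 12 mm thick, 36 mm long, 28 mm high (top 10 mm above this point), lying along a steel tongue (13 mm wide, reaching 45 mm from the axis, top 20 mm below this point). At 0 the tongue points along the case's +x, over the lid; at 1.57 along its +y, clear of the lid. This point's x axis lies along the bar
- mallet: bystander: mallet lying on a grey mat on the other side of the case, head 36 mm diameter and 60 mm long, handle 110 mm; origin on the bench side below the handle's axis
- tape: bystander: roll of tape lying flat, 60 mm diameter, 18 mm high; origin at the centre of its underside
- weight: bystander: steel weight, 36 mm diameter, 30 mm high; origin at the centre of its underside
- pocket0 (a point): centre of the floor of pocket 0 in the case, 10 mm above the bench, front row; a jar stands here when its underside centre is at this point
- pocket1 (a point): centre of the floor of pocket 1 in the case, 10 mm above the bench, front row; a jar stands here when its underside centre is at this point
- pocket2 (a point): centre of the floor of pocket 2 in the case, 10 mm above the bench, front row; a jar stands here when its underside centre is at this point
- pocket3 (a point): centre of the floor of pocket 3 in the case, 10 mm above the bench, hinge-side row; a jar stands here when its underside centre is at this point
- pocket4 (a point): centre of the floor of pocket 4 in the case, 10 mm above the bench, hinge-side row; a jar stands here when its underside centre is at this point
- pocket5 (a point): centre of the floor of pocket 5 in the case, 10 mm above the bench, hinge-side row; a jar stands here when its underside centre is at this point
- stored0: jar that is already in pocket 0 at the start (absent when that pocket is empty): brown jar of edge paint with a yellow cap: an upright straight-sided round cylinder, 34 mm diameter, 44 mm tall, about 60 g, heavier at the foot; origin at the centre of its underside, z axis up through the cap
- stored1: jar that is already in pocket 1 at the start (absent when that pocket is empty): brown jar of edge paint with a yellow cap: an upright straight-sided round cylinder, 34 mm diameter, 44 mm tall, about 60 g, heavier at the foot; origin at the centre of its underside, z axis up through the cap
- stored2: jar that is already in pocket 2 at the start (absent when that pocket is empty): brown jar of edge paint with a yellow cap: an upright straight-sided round cylinder, 34 mm diameter, 44 mm tall, about 60 g, heavier at the foot; origin at the centre of its underside, z axis up through the cap
- stored3: jar that is already in pocket 3 at the start (absent when that pocket is empty): brown jar of edge paint with a yellow cap: an upright straight-sided round cylinder, 34 mm diameter, 44 mm tall, about 60 g, heavier at the foot; origin at the centre of its underside, z axis up through the cap
- stored4: jar that is already in pocket 4 at the start (absent when that pocket is empty): brown jar of edge paint with a yellow cap: an upright straight-sided round cylinder, 34 mm diameter, 44 mm tall, about 60 g, heavier at the foot; origin at the centre of its underside, z axis up through the cap
- stored5: jar that is already in pocket 5 at the start (absent when that pocket is empty): brown jar of edge paint with a yellow cap: an upright straight-sided round cylinder, 34 mm diameter, 44 mm tall, about 60 g, heavier at the foot; origin at the centre of its underside, z axis up through the cap
- spare0: spare jar standing on a brown leather mat (150 by 150 mm, thin, flush with the bench, left or right of the case): brown jar of edge paint with a yellow cap: an upright straight-sided round cylinder, 34 mm diameter, 44 mm tall, about 60 g, heavier at the foot; origin at the centre of its underside, z axis up through the cap
- spare1: spare jar standing on a brown leather mat (150 by 150 mm, thin, flush with the bench, left or right of the case): brown jar of edge paint with a yellow cap: an upright straight-sided round cylinder, 34 mm diameter, 44 mm tall, about 60 g, heavier at the foot; origin at the centre of its underside, z axis up through the cap
- spare2: spare jar standing on a brown leather mat (150 by 150 mm, thin, flush with the bench, left or right of the case): brown jar of edge paint with a yellow cap: an upright straight-sided round cylinder, 34 mm diameter, 44 mm tall, about 60 g, heavier at the foot; origin at the centre of its underside, z axis up through the cap
- spare3: spare jar standing on a brown leather mat (150 by 150 mm, thin, flush with the bench, left or right of the case): brown jar of edge paint with a yellow cap: an upright straight-sided round cylinder, 34 mm diameter, 44 mm tall, about 60 g, heavier at the foot; origin at the centre of its underside, z axis up through the cap
There are look-alikes about, which are no part of the job. What is shaped like the spare1 but pink or red is not meant.

How it is judged:
By the outcome, as a careful person would: the job done as asked, in the order asked, and still so for the second after the job is handed in, with the robot touching nothing.
Of stored0, stored1, stored2, stored3, stored4, stored5 only 2 to 4 are there at a start; the rules pass over those that are not, and their reading is None.
At some moment in a run one of spare0, spare1, spare2, spare3 may be knocked a few centimetres aside while the robot is not near it.
It also fails if it takes over 210 s, if anything falls off the work surface, if the arm or the gripper's body presses on something with over 40 N, if the wrist force passes 120 N, or if a joint passes its speed limit or range.

## Working session

There is one attempt and no reset: what is moved stays moved. The work goes in short steps, Python scripts to look and compute and a shell command to move; the robot and the scene stay as the last step left them, time stands still between calls to the robot, and variables do not carry over. Pictures are saved under pics/ and viewed, and the job is handed in when it is done.

```bash
ls; mkdir -p pics; python3 - <<'E'
from rig import telemetry, eyes, r
import cv2,numpy as np
print(telemetry.get_state())
for n in ["scene","top","wrist"]:
    c=eyes.capture(n); cv2.imwrite(f"pics/{n}0.png",c["color"][:,:,::-1]); print(n,c["mtx"],c["R"],c["t"])
E
```

```text
pics
{'clock': 0.0, 'joint_pos': array([ 1.52020533,  0.50184991, -0.42678251,  1.55146715,  0.22080826,
        1.13829753, -0.21031305]), 'joint_vel': array([-5.75435792e-04,  5.51635648e-04, -5.36453155e-04, -8.52348488e-04,
        1.90353589e-05,  1.67068131e-03,  1.96922874e-03]), 'effort': array([-2.72084108e-04, -5.66582537e+01, -5.81638947e+00, -2.79109097e+01,
       -6.86732330e-02,  3.08561185e-02,  2.09184514e-04]), 'ee_pos': array([ 0.20036472, -0.61759984,  0.22566916]), 'tool_rot': array([ 9.87713444e-01,  1.56272800e-01, -1.26795607e-04, -9.73626522e-04]), 'wrist_force': array([-0.83624021,  1.09184486,  0.59605314]), 'ft_torque': array([-0.00067415,  0.00832336, -0.00341881]), 'grip_width': 0.09234340103767585}
scene [[560.84699531   0.         329.04831877]
 [  0.         560.84699531 239.27112666]
 [  0.           0.           1.        ]] [[ 0.86198228  0.50693426 -0.00204942]
 [ 0.43169324 -0.73615112 -0.52127005]
 [-0.26575833  0.44844083 -0.85338932]] [-0.41147116 -0.17648258  1.20828594]
top [[587.0185441    0.         316.02012151]
 [  0.         587.0185441  239.80141653]
 [  0.           0.           1.        ]] [[ 0.00201404 -0.99996916  0.00759102]
 [-0.98973241 -0.00307821 -0.14289956]
 [ 0.14291852 -0.00722527 -0.98970808]] [-0.01765231  0.51416808  1.07488047]
wrist [[363.1556035    0.         317.03226317]
 [  0.         363.1556035  241.54908131]
 [  0.           0.           1.        ]] [[ 3.07881190e-01 -9.51424429e-01 -8.54276651e-04]
 [-9.15168768e-01 -2.96394117e-01  2.73160489e-01]
 [-2.60144765e-01 -8.33191692e-02 -9.61968096e-01]] [-0.64897425 -0.03286128  0.38955565]
```

View pics/scene0.png

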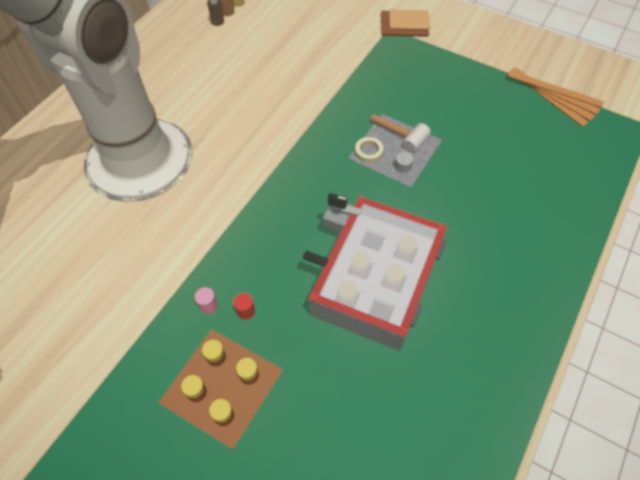

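View pics/top0.png

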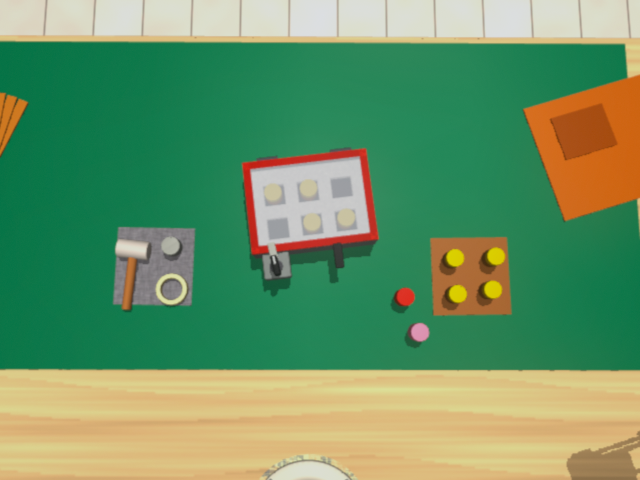

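View pics/wrist0.png

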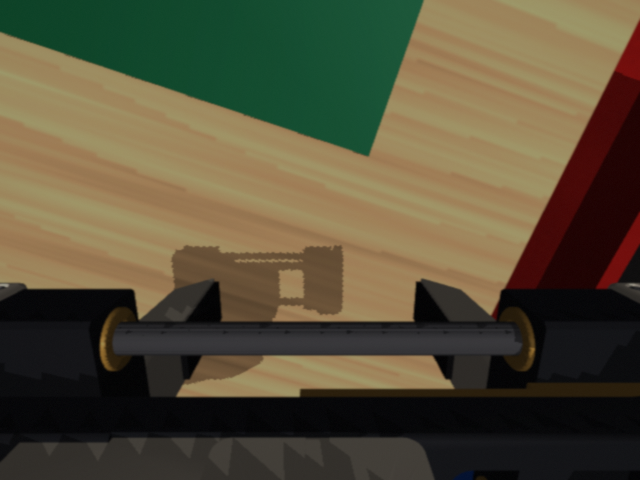

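The top view shows the case at (310,200) with its latch bar at (275,262) and the tab at (339,257). The empty pockets are at (341,187) in the hinge row and (278,228) in the front row. 

What could be taken for a spare jar:
- **Yellow-capped jars on the leather mat:** (455,258), (495,257), (457,294) and (492,290). These are the spares.
- **Look-alikes:** red at (405,297) and pink at (419,332). Neither is meant.
- **Pale caps under the lid:** (273,192), (308,188), (312,222) and (346,217). These are the stored jars.

I'll measure next.

```bash
cat > h.py <<'E'
import numpy as np,cv2
from scipy.spatial.transform import Rotation as Ro
from rig import telemetry, eyes, r
def cast(c,px,z):
    px=np.atleast_2d(np.asarray(px,float)); K=c["mtx"];R=np.array(c["R"]);t=np.array(c["t"])
    d=np.c_[px,np.ones(len(px))]@np.linalg.inv(K).T@R
    o=-R.T@t
    return o+d*((z-o[2])/d[:,2])[:,None]
def proj(c,X):
    X=np.atleast_2d(X); p=(X@np.array(c["R"]).T+c["t"])@np.array(c["mtx"]).T
    return p[:,:2]/p[:,2:]
def blobs(img,lo,hi,amin=30):
    h=cv2.cvtColor(img,cv2.COLOR_RGB2HSV); m=cv2.inRange(h,lo,hi)
    n,l,s,ce=cv2.connectedComponentsWithStats(m)
    return [(s[i][4],ce[i],s[i][:4]) for i in range(1,n) if s[i][4]>=amin],m
def st():
    s=telemetry.get_state(); 
    print('t',round(s['clock'],2),'pos',np.round(s['ee_pos'],4),'q',np.round(s['joint_pos'],2),'F',np.round(s['wrist_force'],1),'T',np.round(s['ft_torque'],2),'w',round(s['grip_width'],4)); 
    M=Ro.from_quat(s['tool_rot']).as_matrix(); print(np.round(M,3).tolist()); return s
def delta(P,yaxis_deg=None,xz=None):
    "rows' shift in tool axes to reach TCP P, pointing down; tool y axis heading (deg, world)"
    s=telemetry.get_state(); M=Ro.from_quat(s['tool_rot']).as_matrix()
    print('shift now-axes mm',np.round(1000*M.T@(np.array(P)-s['ee_pos']),1))
    if yaxis_deg is not None:
        for k in (0,180):
            a=np.radians(yaxis_deg+k); y=np.array([np.cos(a),np.sin(a),0]); z=np.array([0,0,-1.]); x=np.cross(y,z)
            T=np.c_[x,y,z]; rv=Ro.from_matrix(M.T@T).as_rotvec(degrees=True)
            print('turn deg',np.round(rv,1),'shift in final axes mm',np.round(1000*T.T@(np.array(P)-s['ee_pos']),1))
E
python3 - <<'E'
from h import *
c=eyes.capture("top"); img=c["color"]
print("cam",-np.array(c["R"]).T@c["t"])
b,_=blobs(img,(22,120,120),(35,255,255),60)
for a,ce,s in b: print(a,ce,s,cast(c,ce,.044)[0])
h=cv2.cvtColor(img,cv2.COLOR_RGB2HSV)
m=cv2.inRange(h,(0,150,90),(6,255,255))|cv2.inRange(h,(174,150,90),(180,255,255))
cs,_=cv2.findContours(m,cv2.RETR_CCOMP,cv2.CHAIN_APPROX_NONE)
for k in cs:
    if cv2.contourArea(k)>3000:
        rr=cv2.minAreaRect(k); bx=cv2.boxPoints(rr); ap=cv2.approxPolyDP(k,4,True)[:,0]; print(cv2.contourArea(k),rr); print(bx.tolist(),ap.tolist()); print(np.round(cast(c,ap,.0715),4).tolist())
cv2.imwrite("pics/crop1.png",cv2.resize(img[130:300,220:520,::-1],None,fx=2.6,fy=2.6,interpolation=cv2.INTER_CUBIC))
E
```

```text
cam [ 0.35530403 -0.00830275  1.13742628]
260 [495.56153846 255.86538462] [487 247  18  19] [ 0.48375158 -0.35371882  0.044     ]
263 [454.58935361 257.47528517] [446 249  18  18] [ 0.48048614 -0.27649313  0.044     ]
268 [492.46268657 289.23880597] [484 281  18  18] [ 0.42113188 -0.3453136   0.044     ]
263 [457.39923954 293.42585551] [449 285  18  18] [ 0.41319177 -0.27959278  0.044     ]
```

View pics/crop1.png

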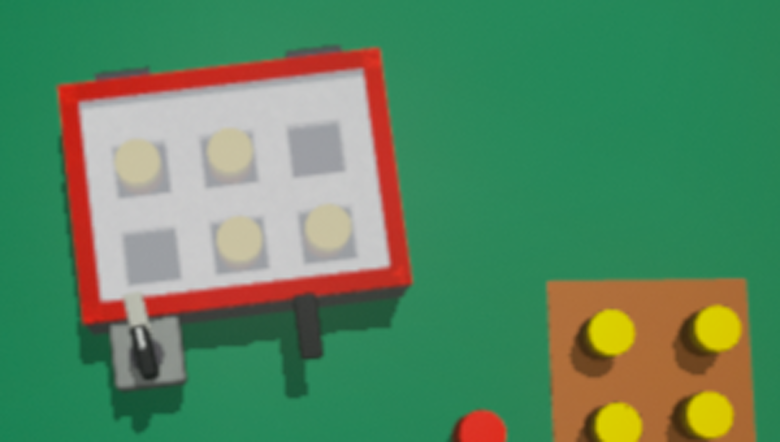

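The crop confirms it: four yellow-capped jars on the leather mat, with the red jar separate. The tongue lies over the lid's front edge. I'll fix the red mask.

```bash
python3 - <<'E'
from h import *
c=eyes.capture("top"); img=c["color"]
h=cv2.cvtColor(img,cv2.COLOR_RGB2HSV)
print(h[200,248],h[160,300],h[247,300])
m=cv2.inRange(h,(0,150,90),(8,255,255))|cv2.inRange(h,(170,150,90),(180,255,255))
k=np.argwhere(m[130:280,230:390])[:,::-1]+[230,130]
hull=cv2.convexHull(k.astype(np.int32).reshape(-1,1,2))
ap=cv2.approxPolyDP(hull,5,True)[:,0]
print(cv2.minAreaRect(hull),ap.tolist()); W=cast(c,ap,.0715); print(np.round(W,4).tolist())
# rectangle fit in world
H=cast(c,hull[:,0],.0715)[:,:2].astype(np.float32); rr=cv2.minAreaRect(H*1000); print(rr)
# knob: dark blob
g=h[245:285,260:295,2]; d=np.argwhere(g<70)[:,::-1]+[260,245]; print(len(d),d.mean(0)); 
b,_=blobs(img,(0,0,0),(180,255,60),15)
for a,ce,s in b:
    if s[1]>140 and s[1]<300: print(a,ce,s)
for p in [(278,228.5),(341,187)]: print(cast(c,p,.010))
E
```

```text
[  2 222 194] [  2 214 197] [  2 209 194]
((309.05078125, 200.8459930419922), (92.70686340332031, 127.37266540527344), 83.05901336669922) [[377, 239], [252, 254], [242, 164], [365, 149]]
[[0.5111, -0.1281, 0.0715], [0.4827, 0.1008, 0.0715], [0.6518, 0.1225, 0.0715], [0.6818, -0.1077, 0.0715]]
((582.8663330078125, -3.1683883666992188), (174.85140991210938, 233.6675567626953), 7.12249755859375)
149 [276.87248322 266.00671141]
176 [337.82954545 255.80113636] [332 245  11  23]
15 [257.93333333 256.06666667] [255 255   6   3]
100 [275.71 268.2 ] [271 258  10  18]
[[0.54008898 0.05746265 0.01      ]]
[[ 0.62318659 -0.06545258  0.01      ]]
```

```bash
cat >> h.py <<'E'
C0=np.array([.5825,-.0035]); YAW=np.radians(7.1)
def case2w(x,y,z):
    c,s=np.cos(YAW),np.sin(YAW); return np.array([C0[0]+c*x-s*y, C0[1]+s*x+c*y, z])
def w2case(P):
    c,s=np.cos(YAW),np.sin(YAW); d=np.array(P)[:2]-C0; return np.array([c*d[0]+s*d[1],-s*d[0]+c*d[1]])
E
python3 - <<'E'
from h import *
c=eyes.capture("top")
K=cast(c,(275.8,265.5),.1025)[0]; print('knob',K,w2case(K))
t=cast(c,(337.8,255.8),.0745)[0]; print('tab centre',t,w2case(t),case2w(-.114,-.04,.0695))
w=eyes.capture("wrist"); s=telemetry.get_state(); M=Ro.from_quat(s['tool_rot']).as_matrix()
cam=-np.array(w["R"]).T@w["t"]; print('cam in tool',M.T@(cam-s['ee_pos'])); print(np.round(M.T@np.array(w["R"]).T,3))
delta(list(K[:2]-[0.05,0])+[.25],97.1)
E
```

```text
knob [0.45859255 0.05521022 0.1025    ] [-0.11570065  0.07357517]
tab centre [ 0.47945299 -0.0558253   0.0745    ] [-0.10872433 -0.0391873 ] [ 0.47431822 -0.05728385  0.0695    ]
cam in tool [ 0.07431071 -0.00033094 -0.15725459]
[[-0.001 -0.962 -0.273]
 [ 1.    -0.001  0.   ]
 [-0.001 -0.273  0.962]]
shift now-axes mm [ 405.7 -576.3  -23.3]
turn deg [   0.    -0.  -169.1] shift in final axes mm [-289.6  642.5  -23.5]
turn deg [-0.  -0.  10.9] shift in final axes mm [ 289.6 -642.5  -23.5]
```

```bash
python3 -m crank '[[0.05,[0,0,-0.02],[0,0,5.5]],[0.05,[0,0,0],[0,0,5.4]],[0.05,[0.029,-0.06,0],[0,0,0]],[0.05,[0.029,-0.06,0],[0,0,0]],[0.05,[0.029,-0.06,0],[0,0,0]],[0.05,[0.029,-0.06,0],[0,0,0]],[0.05,[0.029,-0.06,0],[0,0,0]],[0.05,[0.029,-0.06,0],[0,0,0]],[0.05,[0.029,-0.06,0],[0,0,0]],[0.05,[0.029,-0.06,0],[0,0,0]]]' 20; python3 - <<'E'
from h import *
st(); delta([.4586,.0552,.25],-82.9)
E
```

```text
clock: 1.6
ee_pos: [0.3616, -0.1429, 0.2471]
tool_rot: [0.998, 0.062, 0.0, 0.001]
wrist_force: [1.3, 0.5, 0.8]
grip_width: 0.0496
t 1.6 pos [ 0.3616 -0.1429  0.2471] q [ 1.09 -0.02 -0.76  2.12 -0.01  1.03 -1.12] F [1.3 0.5 0.8] T [-0.02 -0.03 -0.07] w 0.0496
[[0.992, 0.123, 0.001], [0.123, -0.992, -0.002], [0.001, 0.002, -1.0]]
shift now-axes mm [ 120.6 -184.7   -3.1]
turn deg [ 0.1 -0.  -0. ] shift in final axes mm [ 120.7 -184.6   -2.9]
turn deg [-1.0e-01 -1.0e-01  1.8e+02] shift in final axes mm [-120.7  184.6   -2.9]
```

```bash
python3 -m crank '[[0.05,[0,0,0],[0,0,10.6]],[0.05,[0,0,0],[0,0,10.6]],[0.05,[0,0,0],[0,0,10.6]],[0.05,[0,0,0],[0,0,10.6]],[0.05,[0,0,0],[0,0,10.6]],[0.05,[0,0,0],[0,0,10.6]],[0.05,[0,0,0],[0,0,10.6]],[0.05,[0,0,0],[0,0,10.6]],[0.05,[0,0,0],[0,0,10.6]],[0.05,[0,0,0],[0,0,10.6]],[0.05,[0,0,0],[0,0,10.6]],[0.05,[0,0,0],[0,0,10.6]]]'; python3 -m crank '[[0.05,[0,0,0],[0,0,10.6]],[0.05,[0,0,0],[0,0,10.6]],[0.05,[0,0,0],[0,0,10.6]],[0.05,[0,0,0],[0,0,10.6]],[0.05,[0,0,0],[0,0,10.4]],[0.05,[-0.04,0.06,0],[0,0,0]],[0.05,[-0.04,0.06,0],[0,0,0]],[0.05,[-0.04,0.06,0],[0,0,0]]]';python3 - <<'E'
from h import *
st(); delta([.4586,.0552,.25],97.1)
c=eyes.capture("wrist"); cv2.imwrite("pics/w1.png",c["color"][:,:,::-1]); 
print(proj(c,[.4586,.0552,.1075]),proj(c,case2w(-.114,-.04,.0745)))
E
```

```text
clock: 3.1
ee_pos: [0.3509, -0.1668, 0.2497]
tool_rot: [-0.595, 0.803, -0.001, 0.027]
wrist_force: [-0.3, -0.8, 0.4]
grip_width: 0.0495
clock: 4.1
ee_pos: [0.2419, -0.1612, 0.1931]
tool_rot: [-0.271, 0.947, 0.061, 0.162]
wrist_force: [0.2, 0.2, 0.1]
grip_width: 0.0501
t 4.1 pos [ 0.2419 -0.1612  0.1931] q [ 2.25 -0.31 -1.12  2.42 -0.71  1.07 -2.57] F [0.2 0.2 0.1] T [-0.15  0.19  0.02] w 0.0501
[[-0.8, -0.534, 0.274], [-0.494, 0.845, 0.203], [-0.34, 0.027, -0.94]]
shift now-axes mm [-299.7   68.8   49.8]
turn deg [ 5.9 19.2 24.6] shift in final axes mm [-241.8  187.9  -56.9]
turn deg [ -26.3    8.1 -153. ] shift in final axes mm [ 241.8 -187.9  -56.9]
[[374.02988087 432.4323088 ]] [[282.79723562 384.90844234]]
```

View pics/w1.png

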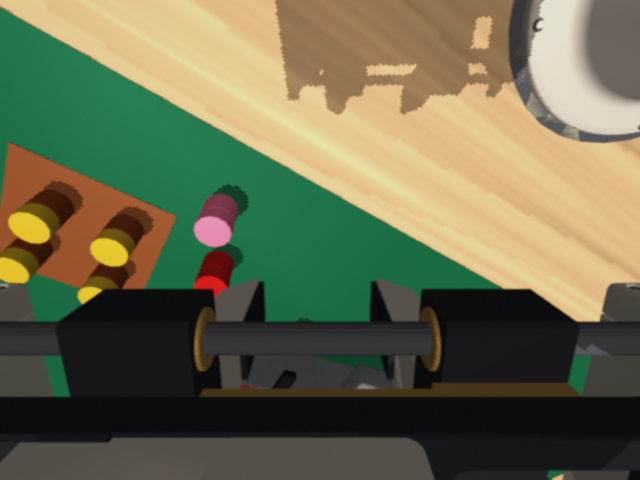

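The camera now faces the robot, with the jars on the left at (35,220) and (118,245). The flip drove j7 to its limit, because +z tool turns lower j7. I'll turn back the other way.

```bash
python3 -m crank '[[0.05,[-0.05,-0.026,-0.015],[0,0,0]],[0.05,[-0.05,-0.026,-0.015],[0,0,0]],[0.05,[0,0,0],[-1.6,0.5,-9.5]],[0.05,[0,0,0],[-1.6,0.5,-9.5]],[0.05,[0,0,0],[-1.6,0.5,-9.5]],[0.05,[0,0,0],[-1.6,0.5,-9.5]],[0.05,[0,0,0],[-1.6,0.5,-9.5]],[0.05,[0,0,0],[-1.6,0.5,-9.5]],[0.05,[0,0,0],[-1.6,0.5,-9.5]],[0.05,[0,0,0],[-1.6,0.5,-9.5]]]';python3 - <<'E'
from h import *
st(); delta([.4586,.0552,.25],97.1)
E
```

```text
clock: 5.4
ee_pos: [0.3076, -0.1823, 0.2295]
tool_rot: [0.823, -0.553, -0.015, -0.127]
wrist_force: [-0.2, -0.7, -0.9]
grip_width: 0.0499
t 5.4 pos [ 0.3076 -0.1823  0.2295] q [ 2.48 -0.31 -1.54  2.17 -0.58  1.18 -1.51] F [-0.2 -0.7 -0.9] T [-0.13  0.07  0.02] w 0.0499
[[0.388, -0.915, 0.116], [-0.907, -0.356, 0.226], [-0.166, -0.193, -0.967]]
shift now-axes mm [-160.2 -226.5   51.4]
turn deg [  1.   17.  104.4] shift in final axes mm [-179.2  217.   -20.5]
turn deg [-15.8   0.9 -74.5] shift in final axes mm [ 179.2 -217.   -20.5]
```

```bash
python3 -m crank '[[0.05,[-0.027,-0.051,0.004],[0,0,0]],[0.05,[-0.027,-0.051,0.004],[0,0,0]],[0.05,[-0.027,-0.051,0.004],[0,0,0]],[0.05,[0,0,0],[-2,0.1,-9.3]],[0.05,[0,0,0],[-2,0.1,-9.3]],[0.05,[0,0,0],[-2,0.1,-9.3]],[0.05,[0,0,0],[-2,0.1,-9.3]],[0.05,[0,0,0],[-2,0.1,-9.3]],[0.05,[0,0,0],[-2,0.1,-9.3]],[0.05,[0,0,0],[-2,0.1,-9.3]],[0.05,[0,0,0],[-1.8,0.1,-9.3]]]';python3 - <<'E'
from h import *
st(); delta([.4586,.0552,.25],97.1)
E
```

```text
clock: 6.78
ee_pos: [0.4055, -0.0482, 0.2695]
tool_rot: [0.998, 0.06, 0.004, 0.002]
wrist_force: [-0.6, -0.5, 0.3]
grip_width: 0.05
t 6.78 pos [ 0.4055 -0.0482  0.2695] q [ 1.8  -0.27 -1.53  2.05 -0.3   1.11 -1.04] F [-0.6 -0.5  0.3] T [0.05 0.03 0.01] w 0.05
[[0.993, 0.121, 0.009], [0.121, -0.993, -0.004], [0.008, 0.005, -1.0]]
shift now-axes mm [ 65.  -96.3  19.6]
turn deg [ -0.8  -0.5 179.8] shift in final axes mm [-65.5  96.   19.5]
turn deg [ 0.3 -0.5 -0.2] shift in final axes mm [ 65.5 -96.   19.5]
```

```bash
python3 -m crank '[[0.05,[0.03,-0.048,0],[0.3,-0.5,-0.2]],[0.05,[0.035,-0.048,0],[0,0,0]],[0.05,[0,0,0.02],[0,0,0]],[0.05,[0,0,0],[0,0,0]]]';python3 - <<'E'
from h import *
st(); delta([.4586,.0552,.25],97.1)
c=eyes.capture("wrist"); cv2.imwrite("pics/w2.png",c["color"][:,:,::-1]); 
print(proj(c,[.4586,.0552,.1075]),proj(c,case2w(-.114,-.04,.0745)))
E
```

```text
clock: 7.28
ee_pos: [0.4192, 0.052, 0.2708]
tool_rot: [0.998, 0.06, 0.018, -0.002]
wrist_force: [0.0, -0.2, 0.5]
grip_width: 0.0502
t 7.28 pos [0.4192 0.052  0.2708] q [ 1.6  -0.31 -1.54  2.04 -0.35  1.1  -1.23] F [ 0.  -0.2  0.5] T [ 0.02  0.06 -0.03] w 0.0502
[[0.992, 0.12, 0.035], [0.12, -0.993, 0.005], [0.036, -0.001, -0.999]]
shift now-axes mm [38.8  1.6 22.2]
turn deg [-3.200e+00  1.000e-01  1.797e+02] shift in final axes mm [-39.5  -1.7  20.8]
turn deg [-0.1 -2.  -0.2] shift in final axes mm [39.5  1.7 20.8]
[[319.15179678 186.15276317]] [[436.02675056 180.75656358]]
```

View pics/w2.png

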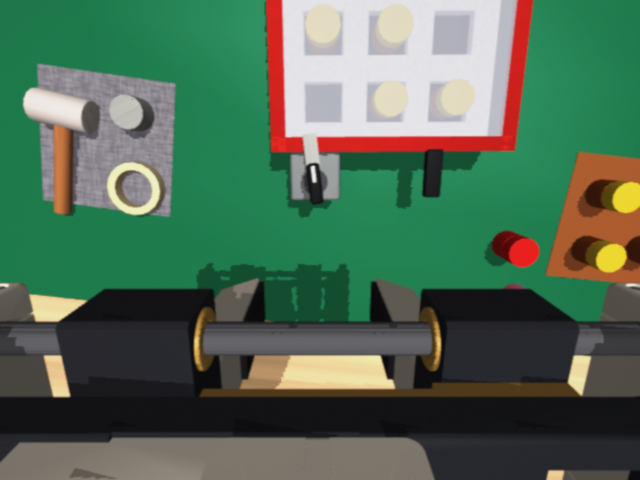

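The wrist view shows the knob bar at about (315,187), the tongue over the lid edge at (311,150), the tab at (433,173), and the same two pockets empty, at (452,33) and (323,103).

```bash
python3 -m crank '[[0.05,[0.04,0,0.0],[0,-2,0]],[0.05,[0,0,0.01],[0,0,0]],[0.05,[0,0,0],[0,0,0]]]';python3 - <<'E'
from h import *
st(); delta([.4586,.0552,.25],97.1)
c=eyes.capture("wrist"); img=c["color"]
u,v=proj(c,[.4586,.0552,.1075])[0].astype(int);print(u,v)
x0,y0=max(u-60,0),max(v-60,0)
cv2.imwrite("pics/w3.png",cv2.resize(img[y0:y0+110,x0:x0+140,::-1],None,fx=5,fy=5,interpolation=cv2.INTER_CUBIC)); print(x0,y0)
E
```

```text
clock: 7.7
ee_pos: [0.4242, 0.052, 0.2807]
tool_rot: [0.998, 0.059, 0.017, -0.002]
wrist_force: [0.0, -0.2, -0.4]
grip_width: 0.05
t 7.7 pos [0.4242 0.052  0.2807] q [ 1.61 -0.31 -1.54  2.01 -0.35  1.13 -1.23] F [ 0.  -0.2 -0.4] T [ 0.03  0.1  -0.03] w 0.05
[[0.992, 0.118, 0.034], [0.118, -0.993, 0.006], [0.035, -0.002, -0.999]]
shift now-axes mm [33.4  0.9 31.8]
turn deg [ -3.1   0.2 179.7] shift in final axes mm [-34.5  -1.1  30.7]
turn deg [-0.1 -2.  -0.3] shift in final axes mm [34.5  1.1 30.7]
318 190
258 130
```

View pics/w3.png

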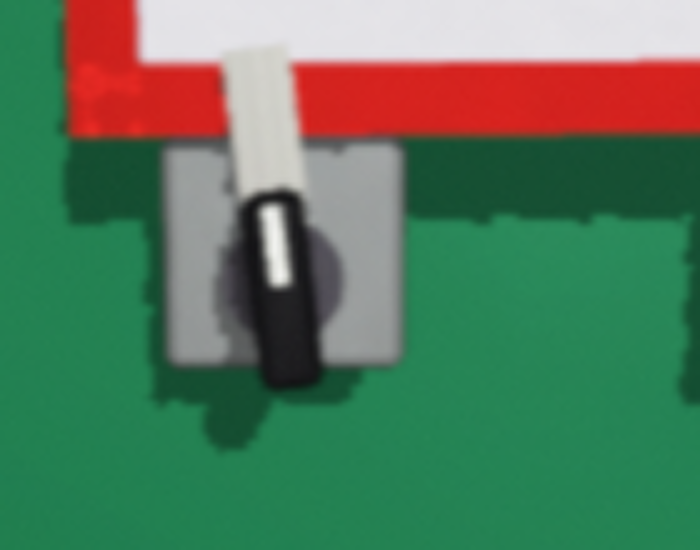

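```bash
python3 -m crank '[[0.05,[0.01,0,0.0],[0,0,0]],[0.05,[0.01,0,0],[0,0,0]],[0.05,[0.01,0,0],[0,0,0]],[0.05,[0.01,0,0],[0,0,0]]]';python3 - <<'E'
from h import *
st(); delta([.4586,.0552,.25],97.1)
E
```

```text
clock: 8.25
ee_pos: [0.4411, 0.0543, 0.2964]
tool_rot: [0.998, 0.06, 0.03, -0.003]
wrist_force: [-0.3, -0.1, -0.7]
grip_width: 0.0502
t 8.25 pos [0.4411 0.0543 0.2964] q [ 1.62 -0.31 -1.53  1.98 -0.35  1.14 -1.23] F [-0.3 -0.1 -0.7] T [-0.01  0.08 -0.01] w 0.0502
[[0.991, 0.119, 0.06], [0.119, -0.993, 0.009], [0.06, -0.002, -0.998]]
shift now-axes mm [14.7  1.3 47.4]
turn deg [ -5.4   0.2 179.7] shift in final axes mm [-17.5  -1.3  46.4]
turn deg [-0.1 -3.4 -0.3] shift in final axes mm [17.5  1.3 46.4]
```

```bash
python3 -m crank '[[0.05,[0.05,0.02,0.0],[0,-1,0]],[0.05,[0.05,0.02,0],[0,-1,0]],[0.05,[0.05,0.02,0],[0,-1,0]],[0.05,[0.05,0.02,0],[0,0,0]]]';python3 - <<'E'
from h import *
st(); delta([.4586,.0552,.25],97.1)
E
```

```text
clock: 8.75
ee_pos: [0.5029, -0.0062, 0.3701]
tool_rot: [0.996, 0.059, 0.072, 0.001]
wrist_force: [-0.1, 0.7, -0.5]
grip_width: 0.0499
t 8.75 pos [ 0.5029 -0.0062  0.3701] q [ 1.79 -0.31 -1.53  1.81 -0.37  1.22 -1.11] F [-0.1  0.7 -0.5] T [0.03 0.16 0.02] w 0.0499
[[0.983, 0.118, 0.144], [0.118, -0.993, 0.006], [0.143, 0.011, -0.99]]
shift now-axes mm [-53.5 -67.5 112.9]
turn deg [-12.9  -1.  179.2] shift in final axes mm [ 36.4  66.4 120.1]
turn deg [ 0.7 -8.2 -0.3] shift in final axes mm [-36.4 -66.4 120.1]
```

```bash
python3 -m crank '[[0.05,[-0.007,0.05,0.006],[0,-1.2,0]],[0.05,[-0.007,0.05,0.006],[0,-1.2,0]],[0.05,[-0.007,0.05,0.006],[0,-1.2,0]],[0.05,[-0.007,0.05,0.006],[0,-1.2,0]],[0.05,[-0.007,0.05,0.006],[0,-1.2,0]],[0.05,[-0.007,0.05,0.006],[0,-1.2,0]],[0.05,[-0.007,0.05,0.006],[0,-1.2,0]],[0.05,[-0.025,0.05,0],[0,0,0]],[0.05,[-0.025,0.05,0],[0,0,0]],[0.05,[-0.025,0.05,0],[0,0,0]],[0.05,[-0.025,0.05,0],[0,0,0]],[0.05,[-0.025,0.05,0],[0,0,0]]]';python3 - <<'E'
from h import *
st(); delta([.4586,.0552,.25],97.1)
E
```

```text
clock: 10.25
ee_pos: [0.2395, -0.4706, 0.4126]
tool_rot: [0.993, 0.056, 0.068, 0.082]
wrist_force: [0.4, -0.7, 0.5]
grip_width: 0.0499
t 10.25 pos [ 0.2395 -0.4706  0.4126] q [ 2.88 -0.24 -1.53  1.74 -0.36  1.24 -0.05] F [ 0.4 -0.7  0.5] T [ 0.21  0.15 -0.02] w 0.0499
[[0.985, 0.099, 0.143], [0.122, -0.98, -0.155], [0.125, 0.17, -0.977]]
shift now-axes mm [ 259.3 -521.4  108.7]
turn deg [-11.2 -15.4 178.3] shift in final axes mm [-282.4  494.7  162.6]
turn deg [ 9.9 -7.2 -0.7] shift in final axes mm [ 282.4 -494.7  162.6]
```

```bash
python3 -m crank '[[0.05,[0.004,0.029,0.038],[2,-1.4,0]],[0.05,[0.004,0.029,0.038],[2,-1.4,0]],[0.05,[0.004,0.029,0.038],[2,-1.4,0]],[0.05,[0.004,0.029,0.038],[2,-1.4,0]],[0.05,[0.004,0.029,0.038],[2,-1.4,0]],[0.05,[0,0,0],[0,0,0]]]';python3 - <<'E'
from h import *
st(); delta([.3,-.64,.25],97.1)
E
```

```text
clock: 11.0
ee_pos: [0.2124, -0.4503, 0.3245]
tool_rot: [0.995, 0.053, 0.034, 0.083]
wrist_force: [0.1, 0.1, -0.1]
grip_width: 0.0496
t 11.0 pos [ 0.2124 -0.4503  0.3245] q [ 2.88 -0.31 -1.53  1.92 -0.39  1.08  0.01] F [ 0.1  0.1 -0.1] T [0.22 0.1  0.02] w 0.0496
[[0.992, 0.1, 0.076], [0.111, -0.981, -0.161], [0.059, 0.168, -0.984]]
shift now-axes mm [ 61.5 182.2 110.6]
turn deg [ -5.2 -15.2 178.3] shift in final axes mm [ -63.5 -199.1   74.5]
turn deg [ 9.7 -3.3 -1. ] shift in final axes mm [ 63.5 199.1  74.5]
```

```bash
python3 -m crank '[[0.05,[-0.035,0.008,0],[0,0,0]],[0.05,[-0.035,0.008,0],[0,0,0]],[0.05,[-0.035,0.008,0],[0,0,0]],[0.05,[-0.035,0.008,0],[0,0,0]],[0.05,[-0.035,0.008,0],[0,0,0]],[0.05,[-0.035,0.008,0],[0,0,0]]]';python3 - <<'E'
from h import *
st(); delta([.1,-.64,.25],97.1)
E
```

```text
clock: 11.75
ee_pos: [0.0071, -0.5167, 0.324]
tool_rot: [0.994, 0.053, 0.035, 0.087]
wrist_force: [-0.1, -0.4, 0.3]
grip_width: 0.0499
t 11.75 pos [ 0.0071 -0.5167  0.324 ] q [ 2.81  0.21 -1.39  1.88  0.17  1.05 -0.09] F [-0.1 -0.4  0.3] T [0.14 0.1  0.03] w 0.0499
[[0.992, 0.099, 0.08], [0.111, -0.979, -0.168], [0.061, 0.176, -0.982]]
shift now-axes mm [ 73.9 117.  100.9]
turn deg [ -5.4 -15.9 178.2] shift in final axes mm [ -77.  -133.9   74. ]
turn deg [10.2 -3.4 -1. ] shift in final axes mm [ 77.  133.9  74. ]
```

```bash
python3 -m crank '[[0.05,[0,0.03,0.01],[3.4,-1.1,-0.3]],[0.05,[0,0.03,0.01],[3.4,-1.1,-0.3]],[0.05,[0,0.03,0.01],[3.4,-1.1,-0.3]],[0.05,[0,0.03,0.01],[0,0,0]],[0.05,[0.03,0.03,0.01],[0,0,0]],[0.05,[0.04,0.0,0],[0,0,0]],[0.05,[0.04,0,0],[0,0,0]],[0.05,[0.04,0,0],[0,0,0]],[0.05,[0.04,0,0],[0,0,0]]]';python3 - <<'E'
from h import *
st(); delta([.5,-.45,.28],97.1)
E
```

```text
clock: 12.88
ee_pos: [0.2161, -0.64, 0.2886]
tool_rot: [0.998, 0.061, 0.004, 0.004]
wrist_force: [0.2, -0.8, -1.0]
grip_width: 0.0503
t 12.88 pos [ 0.2161 -0.64    0.2886] q [ 1.84  0.66 -1.02  1.4   0.56  1.37 -0.64] F [ 0.2 -0.8 -1. ] T [-0.04  0.05  0.03] w 0.0503
[[0.993, 0.121, 0.008], [0.121, -0.993, -0.007], [0.007, 0.008, -1.0]]
shift now-axes mm [ 304.7 -154.3    9.4]
turn deg [ -0.6  -0.7 179.8] shift in final axes mm [-305.2  153.5    8.6]
turn deg [ 0.5 -0.4 -0.1] shift in final axes mm [ 305.2 -153.5    8.6]
```

```bash
python3 -m crank '[[0.05,[0.05,-0.025,0],[0,0,0]],[0.05,[0.05,-0.025,0],[0,0,0]],[0.05,[0.05,-0.025,0],[0,0,0]],[0.05,[0.05,-0.025,0],[0,0,0]],[0.05,[0.05,-0.025,0],[0,0,0]],[0.05,[0.05,-0.025,0],[0,0,0]],[0.05,[0.03,-0.05,0],[0,0,0]],[0.05,[0.03,-0.05,0],[0,0,0]],[0.05,[0.03,-0.05,0],[0,0,0]],[0.05,[0.02,-0.05,0],[0,0,0]],[0.05,[0.01,-0.05,0],[0,0,0]],[0.05,[0,-0.05,0],[0,0,0]]]';python3 - <<'E'
from h import *
st(); delta([.4586,.0552,.25],97.1)
E
```

```text
clock: 14.38
ee_pos: [0.5778, -0.1397, 0.2877]
tool_rot: [0.998, 0.061, 0.004, 0.003]
wrist_force: [0.1, 1.8, 0.1]
grip_width: 0.0499
t 14.38 pos [ 0.5778 -0.1397  0.2877] q [ 0.97  0.52 -1.09  1.62  0.48  1.29 -1.65] F [0.1 1.8 0.1] T [ 0.06 -0.02 -0.01] w 0.0499
[[0.992, 0.122, 0.008], [0.122, -0.992, -0.006], [0.008, 0.007, -1.0]]
shift now-axes mm [ -94.8 -208.2   35.5]
turn deg [ -0.7  -0.6 179.9] shift in final axes mm [ 94.2 208.1  37.7]
turn deg [ 0.4 -0.4 -0.1] shift in final axes mm [ -94.2 -208.1   37.7]
```

```bash
python3 -m crank '[[0.05,[0.06,0,0],[0,0,0]],[0.05,[0.06,-0.01,0],[0,0,0]],[0.05,[0.04,-0.05,0],[0,0,0]],[0.05,[0,-0.06,0],[0,0,0]],[0.05,[0,-0.06,0],[0,0,0]],[0.05,[0,-0.06,0],[0,0,0]],[0.05,[-0.02,-0.06,0],[0,0,0]],[0.05,[-0.02,-0.06,0],[0,0,0]]]';python3 - <<'E'
from h import *
st(); delta([.4586,.0552,.25],97.1)
E
```

```text
clock: 15.38
ee_pos: [0.6514, 0.2296, 0.2849]
tool_rot: [0.998, 0.061, 0.003, 0.004]
wrist_force: [0.2, -0.6, -0.1]
grip_width: 0.0501
t 15.38 pos [0.6514 0.2296 0.2849] q [ 0.22  0.69 -1.    1.36  0.58  1.39 -2.22] F [ 0.2 -0.6 -0.1] T [ 0.05 -0.02 -0.01] w 0.0501
[[0.993, 0.121, 0.007], [0.121, -0.993, -0.007], [0.006, 0.008, -1.0]]
shift now-axes mm [-212.7  149.5   34.8]
turn deg [ -0.5  -0.7 179.8] shift in final axes mm [ 212.9 -149.2   34.9]
turn deg [ 0.4 -0.3 -0.1] shift in final axes mm [-212.9  149.2   34.9]
```

Now draw inward to the knob.

```bash
python3 -m crank '[[0.05,[-0.04,0,0],[0.4,-0.3,0]],[0.05,[-0.05,0.02,0],[0,0,0]],[0.05,[-0.05,0.03,0],[0,0,0]],[0.05,[-0.04,0.05,0],[0,0,0]],[0.05,[-0.033,0.05,0.0],[0,0,0]],[0.05,[0,0,0],[0,0,0]]]';python3 - <<'E'
from h import *
st(); delta([.4586,.0552,.25],97.1)
E
```

```text
clock: 16.12
ee_pos: [0.459, 0.0454, 0.2845]
tool_rot: [0.999, 0.053, -0.0, 0.003]
wrist_force: [0.3, -0.3, 0.6]
grip_width: 0.0503
t 16.12 pos [0.459  0.0454 0.2845] q [ 0.97  0.25 -1.28  1.92  0.26  1.17 -1.87] F [ 0.3 -0.3  0.6] T [ 0.01 -0.04  0.03] w 0.0503
[[0.994, 0.107, -0.0], [0.107, -0.994, -0.006], [-0.001, 0.005, -1.0]]
shift now-axes mm [  0.7 -10.   34.5]
turn deg [ 1.00e-01 -5.00e-01  1.79e+02] shift in final axes mm [-0.9  9.8 34.5]
turn deg [ 0.3  0.1 -1. ] shift in final axes mm [ 0.9 -9.8 34.5]
```

```bash
python3 - <<'E'
from h import *
c=eyes.capture("wrist"); img=c["color"]
u,v=proj(c,[.4586,.0552,.1075])[0].astype(int);print(u,v)
x0,y0=max(u-80,0),max(v-90,0)
cv2.imwrite("pics/w4.png",cv2.resize(img[y0:y0+130,x0:x0+160,::-1],None,fx=5,fy=4.6,interpolation=cv2.INTER_CUBIC)); print(x0,y0)
h=cv2.cvtColor(img,cv2.COLOR_RGB2HSV)
m=np.zeros(h.shape[:2],np.uint8); m[y0:y0+130,x0:x0+160]=cv2.inRange(h,(0,0,0),(180,255,60))[y0:y0+130,x0:x0+160]
n,l,s,ce=cv2.connectedComponentsWithStats(m)
for i in range(1,n):
    if s[i][4]>50:
        k=np.argwhere(l==i)[:,::-1].astype(np.float32); print(s[i],ce[i],cv2.minAreaRect(k),cast(c,ce[i],.1065))
for p in case2w(-.087,-.117,.0715),case2w(-.087,.117,.0715): print(proj(c,p))
E
```

```text
305 219
225 129
[292 196  19  40 454] [301.60352423 216.66519824] ((300.8999938964844, 215.29998779296875), (39.31514358520508, 15.839193344116211), 81.8698959350586) [[0.46073156 0.05942948 0.1065    ]]
[[493.59374166 180.68947585]]
[[263.09944114 185.04672631]]
```

View pics/w4.png

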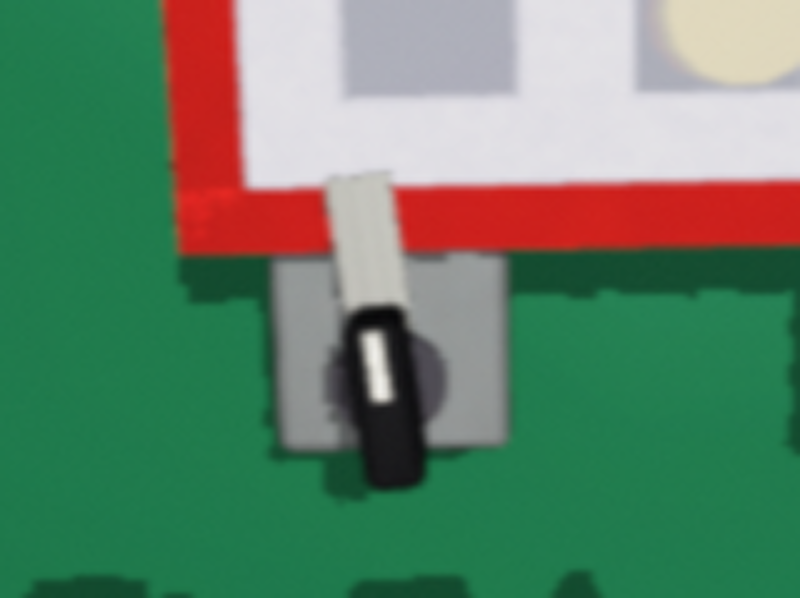

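Bar centre is at about (302,216), tilted about 6° from the lid's normal. The seen lid corner lies about 2 px from the predicted one. I'll align the tool and descend part way.

```bash
python3 -m crank '[[0.05,[0,0,0],[0.3,0.1,-7]],[0.05,[0.004,-0.012,0.04],[0,0,0]],[0.05,[0,0,0.05],[0,0,0]],[0.05,[0,0,0.05],[0,0,0]],[0.05,[0,0,0],[0,0,0]]]' 25;python3 - <<'E'
from h import *
st(); delta([.460,.058,.081],-77)
c=eyes.capture("wrist"); cv2.imwrite("pics/w5.png",c["color"][:,:,::-1])
E
```

```text
clock: 16.8
ee_pos: [0.4584, 0.0697, 0.1428]
tool_rot: [0.992, 0.124, -0.002, -0.003]
wrist_force: [-0.6, 0.2, 0.9]
grip_width: 0.0503
t 16.8 pos [0.4584 0.0697 0.1428] q [ 0.7   0.48 -1.1   2.06  0.53  0.92 -2.01] F [-0.6  0.2  0.9] T [-0.02 -0.02 -0.01] w 0.0503
[[0.969, 0.247, -0.005], [0.247, -0.969, 0.006], [-0.003, -0.007, -1.0]]
shift now-axes mm [-1.1 12.2 61.7]
turn deg [-0.4  0.2  1.3] shift in final axes mm [-1.  11.8 61.8]
turn deg [  -0.3   -0.6 -178.7] shift in final axes mm [  1.  -11.8  61.8]
```

View pics/w5.png

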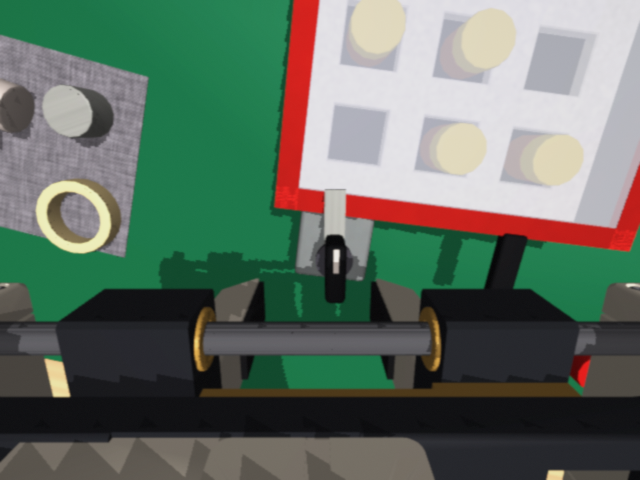

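The bar is now parallel to the tool, centred at (335,268), and the jaws' centre is at column 317.

```bash
python3 - <<'E'
from h import *
c=eyes.capture("wrist")
for p in [(335,237),(335,268),(335,299)]: print(cast(c,p,.1075))
E
python3 -m crank '[[0.05,[0,0.011,0.03],[-0.4,0,0]],[0.05,[0,0,0.03],[0,0,0]],[0.05,[0,0,0],[0,0,0]]]' 25
```

```text
[[0.48353205 0.06609115 0.1075    ]]
[[0.46587203 0.06136161 0.1075    ]]
[[0.44731927 0.05639299 0.1075    ]]
clock: 17.27
ee_pos: [0.4642, 0.0572, 0.0861]
tool_rot: [0.992, 0.122, 0.002, 0.002]
wrist_force: [-0.6, 1.1, 0.4]
grip_width: 0.0498
```

```bash
python3 -m crank '[[0.05,[0,0,0.004],[0,0,0]],[0.0,[0,0,0],[0,0,0]],[0.0,[0,0,0],[0,0,0]],[0.0,[0,0,0],[0,0,0]],[0.0,[0,0,0],[0,0,0]],[0.0,[0,0,0],[0,0,0]]]' 15;python3 - <<'E'
from h import *
st()
E
```

```text
clock: 18.02
ee_pos: [0.4628, 0.0601, 0.0814]
tool_rot: [0.992, 0.123, 0.002, -0.001]
wrist_force: [-1.7, 7.6, 1.2]
grip_width: 0.0119
t 18.02 pos [0.4628 0.0601 0.0814] q [ 0.62  0.57 -0.98  2.1   0.66  0.81 -2.1 ] F [-1.7  7.6  1.2] T [ 1.61  0.59 -0.04] w 0.0119
[[0.97, 0.245, 0.004], [0.245, -0.97, 0.002], [0.004, -0.001, -1.0]]
```

```bash
python3 -m crank '[[0.0,[0,-0.003,0],[0,0,-5]],[0.0,[0,0,0],[0,0,-8]],[0.0,[0,0,0],[0,0,-8]],[0.0,[0,0,0],[0,0,-8]]]' 25;python3 - <<'E'
from h import *
st()
E
```

```text
clock: 18.52
ee_pos: [0.462, 0.0618, 0.0814]
tool_rot: [0.929, 0.37, 0.001, 0.001]
wrist_force: [-3.5, 4.3, 3.0]
grip_width: 0.0118
t 18.52 pos [0.462  0.0618 0.0814] q [ 0.68  0.63 -1.09  2.1   0.76  0.87 -1.67] F [-3.5  4.3  3. ] T [ 1.14  0.77 -0.06] w 0.0118
[[0.727, 0.687, 0.003], [0.687, -0.727, -0.0], [0.002, 0.002, -1.0]]
```

```bash
python3 -m crank '[[0.0,[0,-0.001,0],[0,0,-9]],[0.0,[0,0,0],[0,0,-9]],[0.0,[0,0,0],[0,0,-9]],[0.0,[0,0,0],[0,0,-9]],[0.0,[0,0,0],[0,0,-9]],[0.0,[0,0,0],[0,0,-8]],[0.0,[0,0,0],[0,0,0]]]' 25;python3 - <<'E'
from h import *
s=st(); M=Ro.from_quat(s['tool_rot']).as_matrix(); print(np.degrees(np.arctan2(M[1,0],M[0,0])))
E
```

```text
clock: 19.4
ee_pos: [0.4591, 0.0629, 0.0814]
tool_rot: [0.667, 0.745, -0.0, -0.0]
wrist_force: [-9.8, 4.6, 11.1]
grip_width: 0.012
t 19.4 pos [0.4591 0.0629 0.0814] q [ 0.78  0.77 -1.27  2.1   0.92  1.   -0.88] F [-9.8  4.6 11.1] T [ 0.93  1.94 -0.  ] w 0.012
[[-0.109, 0.994, -0.001], [0.994, 0.109, -0.0], [0.0, -0.001, -1.0]]
96.26649574076546
```

```bash
python3 -m crank '[[0.0,[0.0,-0.003,0],[0,0,-2]],[0.0,[0,0,0],[0,0,-2]],[0.0,[0,0,0],[0,0,0]]]' 25;python3 - <<'E'
from h import *
s=st(); M=Ro.from_quat(s['tool_rot']).as_matrix(); print(np.degrees(np.arctan2(M[1,0],M[0,0])))
E
```

```text
clock: 19.77
ee_pos: [0.4589, 0.0627, 0.0815]
tool_rot: [0.642, 0.766, 0.002, 0.001]
wrist_force: [-0.8, 5.4, -1.0]
grip_width: 0.0126
t 19.77 pos [0.4589 0.0627 0.0815] q [ 0.79  0.78 -1.28  2.11  0.93  1.   -0.83] F [-0.8  5.4 -1. ] T [ 1.36  0.18 -0.54] w 0.0126
[[-0.175, 0.985, 0.004], [0.985, 0.175, 0.002], [0.001, 0.004, -1.0]]
100.06839718179098
```

Released: the stop was felt at about 97° heading, which is about 90° of knob. Opening, rising and turning back for the tab.

```bash
python3 -m crank '[[0.05,[0,0,0],[0,0,1]],[0.05,[0,0,0],[0,0,0]],[0.05,[0,0,0],[0,0,0]],[0.05,[0,0,-0.04],[0,0,0]],[0.05,[0,0,-0.05],[0,0,0]],[0.05,[0,0,-0.05],[0,0,10]],[0.05,[0,0,0],[0,0,10]],[0.05,[0,0,0],[0,0,10]],[0.05,[0,0,0],[0,0,10]],[0.05,[0,0,0],[0,0,10]],[0.05,[0,0,0],[0,0,10]],[0.05,[0,0,0],[0,0,10]]]';python3 -m crank '[[0.05,[0,0,0],[0,0,10]],[0.05,[0,0,0],[0,0,10]],[0.05,[0,0,0],[0,0,2]],[0.05,[0.02,0.05,0],[0,0,0]],[0.05,[0,0.06,0],[0,0,0]],[0.05,[0,0,0],[0,0,0]]]';python3 - <<'E'
from h import *
s=st(); delta([.4743,-.0573,.2],-82.9)
c=eyes.capture("wrist"); cv2.imwrite("pics/w6.png",c["color"][:,:,::-1])
E
```

```text
clock: 21.28
ee_pos: [0.4584, 0.0603, 0.2212]
tool_rot: [0.969, 0.248, 0.001, 0.002]
wrist_force: [0.0, 0.7, -0.3]
grip_width: 0.0501
clock: 22.02
ee_pos: [0.4922, -0.0518, 0.2208]
tool_rot: [0.998, 0.058, 0.001, 0.002]
wrist_force: [0.1, 0.6, 0.4]
grip_width: 0.0503
t 22.02 pos [ 0.4922 -0.0518  0.2208] q [ 0.96  0.38 -1.1   1.93  0.39  1.07 -1.76] F [0.1 0.6 0.4] T [ 0.06 -0.04 -0.04] w 0.0503
[[0.993, 0.116, 0.002], [0.116, -0.993, -0.004], [0.002, 0.004, -1.0]]
shift now-axes mm [-18.4   3.3  20.8]
turn deg [ 0.2 -0.1 -0.4] shift in final axes mm [-18.4   3.2  20.8]
turn deg [ -0.2  -0.4 179.6] shift in final axes mm [18.4 -3.2 20.8]
```

View pics/w6.png

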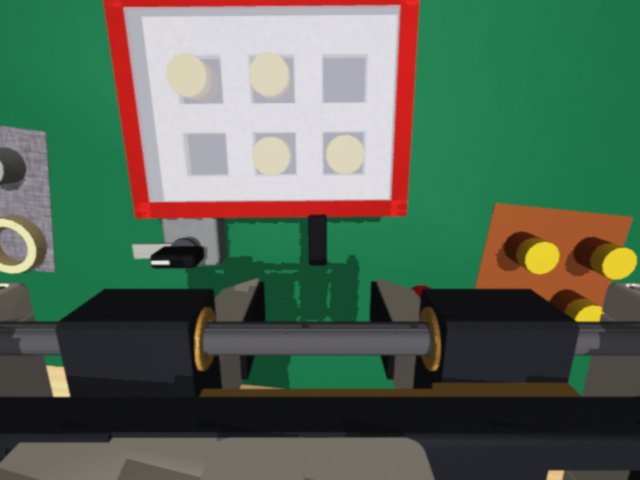

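The tongue now points along +y and clears the lid. The tab spans columns 308–326 and rows 215–265.

```bash
python3 - <<'E'
from h import *
c=eyes.capture("wrist")
for p in [(317.5,216),(317.3,264)]: a=cast(c,p,.0745)[0]; print(a,w2case(a))
for p in [(135,217),(407,215),(106,0),(419,0)]: a=cast(c,p,.0715)[0]; print(a,w2case(a))
delta([.4745,-.0565,.051],-82.9)
E
```

```text
[ 0.50279057 -0.04780704  0.0745    ] [-0.08457463 -0.03411509]
[ 0.4597871  -0.05279501  0.0745    ] [-0.12786487 -0.03374952]
[0.48273624 0.1079764  0.0715    ] [-0.08522012  0.12295254]
[ 0.51216509 -0.12436928  0.0715    ] [-0.0847352  -0.11124895]
[0.6451109  0.12667418 0.0715    ] [0.07822052 0.1214372 ]
[ 0.67289829 -0.10311895  0.0715    ] [ 0.07739206 -0.11002843]
shift now-axes mm [-18.7   7.5 170.3]
turn deg [ 0.1 -0.2 -0. ] shift in final axes mm [-18.3   7.9 170.3]
turn deg [ -0.3  -0.2 180. ] shift in final axes mm [ 18.3  -7.9 170.3]
```

```bash
sed -i 's/^C0=.*;/C0=np.array([.5828,.002]);/' h.py; python3 -m crank '[[0.05,[-0.0175,-0.002,0.03],[0,0,0]],[0.05,[0,0,0.05],[0,0,0]],[0.05,[0,0,0.03],[0,0,0]],[0.05,[0,0,0.03],[0,0,0]],[0.05,[0,0,0.03],[0,0,0]],[0.05,[0,0,0],[0,0,0]]]';python3 - <<'E'
from h import *
s=st(); delta(case2w(-.114,-.04,.0505),-82.9)
c=eyes.capture("wrist"); cv2.imwrite("pics/w7.png",c["color"][:,:,::-1])
E
```

```text
clock: 22.88
ee_pos: [0.4731, -0.0446, 0.0503]
tool_rot: [0.998, 0.064, -0.0, 0.001]
wrist_force: [-0.4, 1.1, -0.1]
grip_width: 0.0499
t 22.88 pos [ 0.4731 -0.0446  0.0503] q [ 0.74  0.6  -0.87  2.1   0.69  0.75 -2.01] F [-0.4  1.1 -0.1] T [ 0.02  0.04 -0.02] w 0.0499
[[0.992, 0.127, -0.0], [0.127, -0.992, -0.001], [-0.0, 0.001, -1.0]]
shift now-axes mm [ 0.6  7.3 -0.2]
turn deg [0.1 0.  0.2] shift in final axes mm [ 0.6  7.3 -0.2]
turn deg [-0.000e+00  1.000e-01 -1.798e+02] shift in final axes mm [-0.6 -7.3 -0.2]
```

View pics/w7.png

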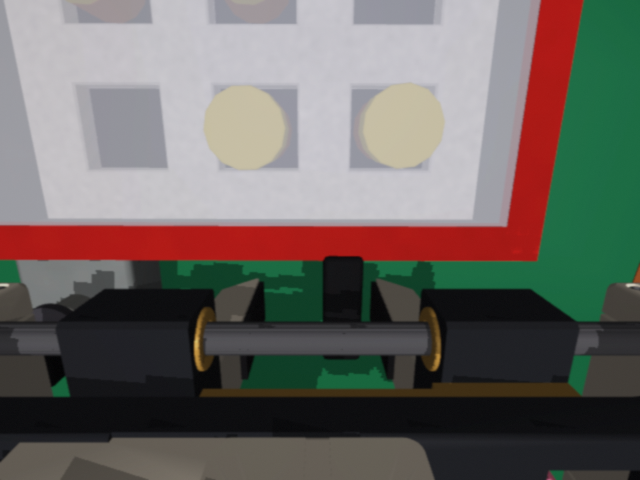

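The tab is at column 343 and the jaws' centre at 317, so I'll shift +y by about 8.5 mm and then close.

```bash
python3 -m crank '[[0.05,[0.001,0.0085,0],[0,0,0]],[0.05,[0,0,0],[0,0,0]],[0.0,[0,0,0],[0,0,0]],[0.0,[0,0,0],[0,0,0]],[0.0,[0,0,0],[0,0,0]],[0.0,[0,0,0],[0,0,0]]]' 15;python3 - <<'E'
from h import *
s=st(); 
E
```

```text
clock: 23.68
ee_pos: [0.4769, -0.0543, 0.0516]
tool_rot: [0.998, 0.062, 0.002, 0.001]
wrist_force: [-1.2, 0.3, 1.8]
grip_width: 0.0158
t 23.68 pos [ 0.4769 -0.0543  0.0516] q [ 0.76  0.6  -0.86  2.09  0.69  0.75 -1.99] F [-1.2  0.3  1.8] T [-0.31  0.11  0.08] w 0.0158
[[0.992, 0.123, 0.004], [0.123, -0.992, -0.002], [0.003, 0.002, -1.0]]
```

```bash
python3 -m crank '[[0.0,[0.0022,0,-0.026],[0,0,0]],[0.0,[0.0056,0,-0.0255],[0,0,0]],[0.0,[0.0088,0,-0.0246],[0,0,0]],[0.0,[0.012,0,-0.0231],[0,0,0]],[0.0,[0,0,0],[0,0,0]]]' 30;python3 - <<'E'
from h import *
s=st(); print(w2case(s['ee_pos']))
E
```

```text
clock: 24.3
ee_pos: [0.5053, -0.0509, 0.1516]
tool_rot: [0.998, 0.062, 0.002, 0.002]
wrist_force: [-2.0, 1.2, 1.7]
grip_width: 0.0157
t 24.3 pos [ 0.5053 -0.0509  0.1516] q [ 0.85  0.5  -1.    1.96  0.52  0.96 -1.86] F [-2.   1.2  1.7] T [0.33 0.37 0.06] w 0.0157
[[0.992, 0.123, 0.004], [0.123, -0.992, -0.003], [0.004, 0.004, -1.0]]
[-0.08347779 -0.04289872]
```

```bash
python3 -m crank '[[0.0,[0.0148,0,-0.0214],[0,0,0]],[0.0,[0.0176,0,-0.0193],[0,0,0]],[0.0,[0.02,0,-0.0169],[0,0,0]],[0.0,[0.022,0,-0.014],[0,0,0]],[0.0,[0.0235,0,-0.0112],[0,0,0]],[0.0,[0,0,0],[0,0,0]]]' 30;python3 - <<'E'
from h import *
s=st(); p=w2case(s['ee_pos']);print(p, np.degrees(np.arctan2(s['ee_pos'][2]+.019-.0655,.087-p[0])),np.hypot(s['ee_pos'][2]+.019-.0655,.087-p[0]))
E
```

```text
clock: 25.05
ee_pos: [0.6023, -0.0387, 0.2331]
tool_rot: [0.998, 0.062, 0.002, 0.001]
wrist_force: [-1.0, 0.3, 1.8]
grip_width: 0.0157
t 25.05 pos [ 0.6023 -0.0387  0.2331] q [ 0.73  0.56 -0.99  1.66  0.51  1.2  -1.83] F [-1.   0.3  1.8] T [0.13 0.05 0.02] w 0.0157
[[0.992, 0.123, 0.004], [0.123, -0.992, -0.002], [0.003, 0.003, -1.0]]
[ 0.0143612  -0.04282583] 68.73542503467715 0.2002861356516486
```

```bash
python3 -m crank '[[0.0,[0.0248,0,-0.008],[0,0,0]],[0.0,[0.0256,0,-0.0046],[0,0,0]],[0.0,[0.0261,0,-0.0013],[0,0,0]],[0.0,[0.005,0,0],[0,0,0]],[0.0,[0,0,0],[0,0,0]]]' 30;python3 - <<'E'
from h import *
s=st(); p=w2case(s['ee_pos']);print(p, np.degrees(np.arctan2(s['ee_pos'][2]+.019-.0655,.087-p[0])),np.hypot(s['ee_pos'][2]+.019-.0655,.087-p[0]))
c=eyes.capture("scene"); cv2.imwrite("pics/s1.png",c["color"][:,:,::-1])
E
```

```text
clock: 25.68
ee_pos: [0.6821, -0.0288, 0.2473]
tool_rot: [0.998, 0.062, 0.002, 0.001]
wrist_force: [0.1, 0.7, -1.2]
grip_width: 0.0159
t 25.68 pos [ 0.6821 -0.0288  0.2473] q [ 0.59  0.68 -0.94  1.43  0.56  1.31 -1.83] F [ 0.1  0.7 -1.2] T [ 0.38  0.36 -0.01] w 0.0159
[[0.992, 0.123, 0.003], [0.123, -0.992, -0.002], [0.003, 0.003, -1.0]]
[ 0.09468655 -0.04279903] 92.19219543448911 0.2009466974565955
```

View pics/s1.png

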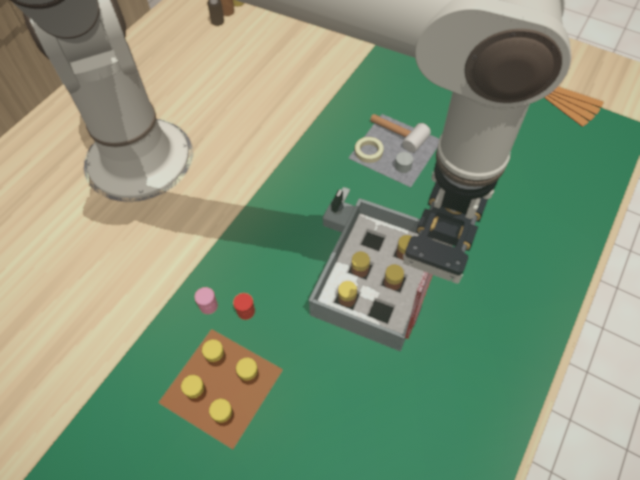

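The lid stands at about 91°, with the jars visible inside and both pockets confirmed empty. Releasing and rising, then a look from above.

```bash
sed -i 's/^C0=.*;/C0=np.array([.5848,-.0005]);/' h.py; python3 -m crank '[[0.04,[0,0,0],[0,0,0]],[0.04,[0,0,0],[0,0,0]],[0.04,[0,0,-0.03],[0,0,0]],[0.04,[0,0,-0.05],[0,0,0]],[0.06,[-0.06,0,0],[0,0,0]],[0.06,[-0.06,0.01,0],[0,0,0]],[0.06,[-0.05,0.06,0],[0,0,0]],[0.06,[-0.04,0.06,0],[0,0,0]],[0.06,[-0.03,0.06,0],[0,0,0]],[0.06,[0,0.04,0.03],[0,0,0]],[0.06,[0,0,0],[0,0,0]]]';python3 - <<'E'
from h import *
s=st()
c=eyes.capture("top"); img=c["color"];cv2.imwrite("pics/t2.png",img[:,:,::-1])
b,_=blobs(img,(22,100,80),(35,255,255),60)
for a,ce,q in b: print('top',a,np.round(ce,1),np.round(cast(c,ce,.044)[0],4))
c=eyes.capture("wrist"); img=c["color"];cv2.imwrite("pics/w8.png",img[:,:,::-1])
E
```

```text
clock: 27.1
ee_pos: [0.4841, -0.2653, 0.2956]
tool_rot: [0.998, 0.057, 0.0, 0.001]
wrist_force: [0.8, 0.4, 0.5]
grip_width: 0.0603
t 27.1 pos [ 0.4841 -0.2653  0.2956] q [ 1.27  0.4  -1.05  1.71  0.37  1.25 -1.32] F [0.8 0.4 0.5] T [0.1  0.01 0.  ] w 0.0603
[[0.993, 0.115, 0.0], [0.115, -0.993, -0.002], [0.0, 0.002, -1.0]]
top 231 [64.7 38.7] [0.9125 0.4804 0.044 ]
top 279 [247.  39.] [0.914 0.121 0.044]
top 131 [532.4  40.4] [ 0.9144 -0.4451  0.044 ]
top 268 [307.8 187.8] [ 6.133e-01 -5.000e-04  4.400e-02]
top 274 [272.5 192.2] [0.6045 0.0667 0.044 ]
top 277 [345.7 217.4] [ 0.5563 -0.0725  0.044 ]
top 277 [311.7 222. ] [ 0.5473 -0.008   0.044 ]
top 242 [495.4 257.4] [ 0.4809 -0.3532  0.044 ]
top 122 [455.3 261.8] [ 0.4723 -0.2775  0.044 ]
top 294 [491.7 289.4] [ 0.4209 -0.3438  0.044 ]
top 281 [456.7 293.6] [ 0.4128 -0.2782  0.044 ]
top 185 [120.7 371.6] [0.2699 0.3383 0.044 ]
top 402 [498.5 381.5] [ 0.2533 -0.3495  0.044 ]
top 355 [ 28.7 382.2] [0.2509 0.5037 0.044 ]
top 298 [168.3 377.6] [0.2594 0.2516 0.044 ]
top 97 [361.4 381.4] [ 0.253  -0.0994  0.044 ]
top 421 [ 86.4 394.3] [0.2298 0.3984 0.044 ]
top 733 [294.  396.8] [0.2258 0.023  0.044 ]
top 242 [560.6 395.7] [ 0.2281 -0.4615  0.044 ]
top 636 [162.8 405.8] [0.2096 0.2596 0.044 ]
top 216 [139.  417.1] [0.1899 0.3016 0.044 ]
top 194 [273.3 427.6] [0.1719 0.0598 0.044 ]
top 182 [440.4 434.4] [ 0.1602 -0.2407  0.044 ]
top 179 [235.7 435.9] [0.1573 0.127  0.044 ]
top 142 [ 18.8 439.1] [0.1516 0.5144 0.044 ]
top 219 [493.1 439.8] [ 0.151  -0.3354  0.044 ]
top 905 [116.3 448.5] [0.1355 0.3397 0.044 ]
top 126 [434.3 455.9] [ 0.123  -0.2288  0.044 ]
top 243 [543.6 455.7] [ 0.1236 -0.4249  0.044 ]
top 67 [ 97.1 458.2] [0.119 0.373 0.044]
top 1237 [149.6 464.3] [0.1086 0.279  0.044 ]
top 277 [558.7 467.8] [ 0.1028 -0.451   0.044 ]
```

View pics/t2.png

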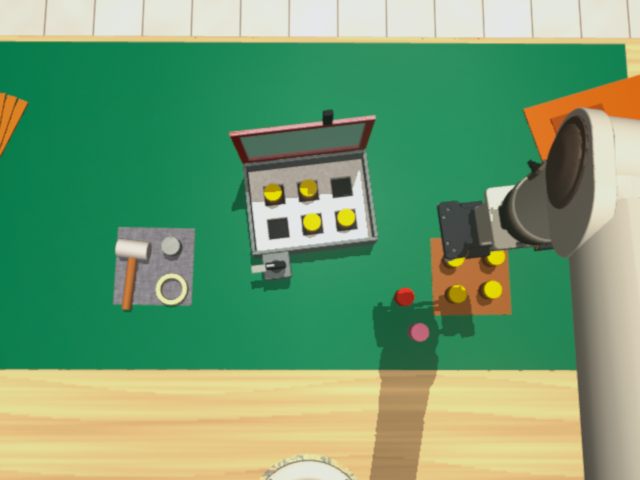

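View pics/w8.png

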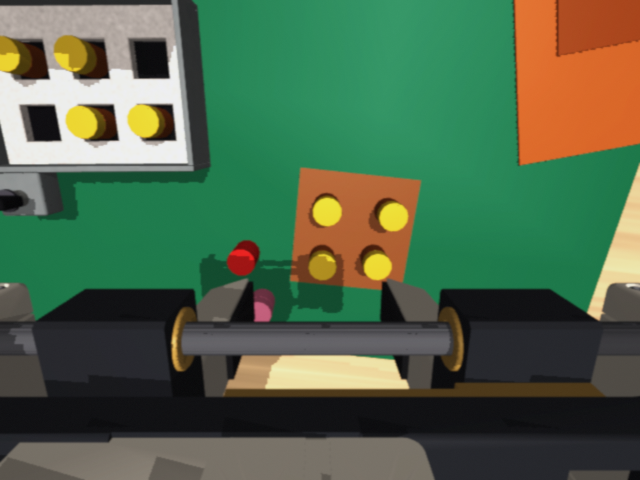

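The top view shows the lid upright, two black empty pockets at (341,187) and (278,228), and four stored jars. The wrist view shows the spares at (327,211), (392,215), (322,265) and (376,265). I'll take the one at (327,211) first.

```bash
python3 - <<'E'
from h import *
c=eyes.capture("wrist"); img=c["color"]
b,_=blobs(img,(22,100,80),(35,255,255),60)
for a,ce,q in b:
    if ce[1]<275: 
        print('w',a,np.round(ce,1),q,np.round(cast(c,ce,.044)[0],4))
d=img[:200,:170]; m=cv2.inRange(cv2.cvtColor(d,cv2.COLOR_RGB2HSV),(0,0,0),(180,255,40))
n,l,s,ce=cv2.connectedComponentsWithStats(m)
for i in range(1,n):
    if s[i][4]>100: print(s[i],ce[i],cast(c,ce[i],.022),w2case(cast(c,ce[i],.022)[0]))
E
```

```text
w 769 [11. 55.] [ 0 37 28 37] [0.6051 0.0705 0.044 ]
w 1007 [74.2 54.2] [57 36 36 38] [0.6137 0.0061 0.044 ]
w 915 [146.9 121.6] [130 105  36  34] [ 0.5565 -0.0676  0.044 ]
w 956 [ 86.  122.3] [ 68 106  39  34] [ 0.5478 -0.0026  0.044 ]
w 674 [327.9 212.2] [314 198  29  29] [ 0.4819 -0.2739  0.044 ]
w 678 [393.6 217.4] [379 203  30  30] [ 0.485 -0.35   0.044]
w 592 [323.1 266.3] [310 253  27  28] [ 0.4158 -0.2767  0.044 ]
w 627 [377.5 266.5] [364 253  28  28] [ 0.4234 -0.3416  0.044 ]
[ 137   43   33   36 1088] [153.43933824  60.375     ] [[ 0.62091954 -0.06514629  0.022     ]] [ 0.0278522  -0.06861501]
[ 30 107  32  34 874] [ 46.04576659 123.43249428] [[0.54041908 0.05550121 0.022     ]] [-0.03711877  0.06105734]
[  0 193  26   7 104] [ 12.10576923 197.36538462] [[0.44989342 0.10224201 0.022     ]] [-0.12117304  0.11862883]
```

```bash
python3 -m crank '[[0.054,[-0.004,0.009,0.03],[0,0,0]],[0.054,[0,0,0.04],[0,0,0]],[0.054,[0,0,0.04],[0,0,0]],[0.054,[0,0,0.04],[0,0,0]],[0.054,[0,0,0.04],[0,0,0]],[0.054,[0,0,0],[0,0,0]]]';python3 - <<'E'
from h import *
s=st(); delta([.4815,-.275,.016],-82.9)
c=eyes.capture("wrist"); img=c["color"];cv2.imwrite("pics/w9.png",img[:,:,::-1])
b,_=blobs(img,(22,100,80),(35,255,255),60)
for a,ce,q in b:
    if ce[1]<300 : print('w',a,np.round(ce,1),q,np.round(cast(c,ce,.044)[0],4))
E
```

```text
clock: 28.0
ee_pos: [0.4837, -0.268, 0.1068]
tool_rot: [0.998, 0.063, 0.0, 0.0]
wrist_force: [-0.5, -0.0, 0.4]
grip_width: 0.0542
t 28.0 pos [ 0.4837 -0.268   0.1068] q [ 1.13  0.62 -0.88  1.88  0.6   0.93 -1.48] F [-0.5 -0.   0.4] T [ 0.02  0.04 -0.01] w 0.0542
[[0.992, 0.126, 0.0], [0.126, -0.992, -0.0], [0.0, 0.0, -1.0]]
shift now-axes mm [-3.1  6.6 90.8]
turn deg [ 0.  -0.   0.1] shift in final axes mm [-3.   6.7 90.8]
turn deg [   0.     0.  -179.9] shift in final axes mm [ 3.  -6.7 90.8]
w 941 [  9.1 100.9] [ 0 71 23 58] [ 0.5559 -0.0826  0.044 ]
w 2135 [325.9 261.3] [301 235  51  54] [ 0.4831 -0.2736  0.044 ]
w 2097 [441.7 268.6] [414 244  57  49] [ 0.4874 -0.3483  0.044 ]
```

View pics/w9.png

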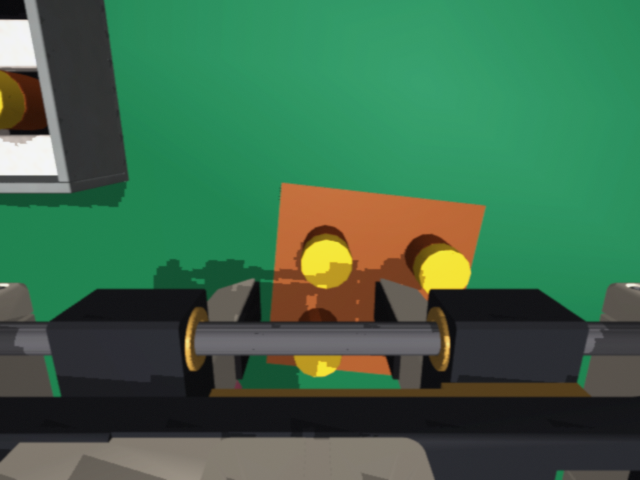

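```bash
python3 -m crank '[[0.054,[-0.001,0.008,0.02],[0,0,0]],[0.054,[0,0,0.02],[0,0,0]],[0.054,[0,0,0.02],[0,0,0]],[0.054,[0,0,0.02],[0,0,0]],[0.054,[0,0,0.01],[0,0,0]],[0.054,[0,0,0],[0,0,0]]]';python3 - <<'E'
from h import *
s=st(); delta([.4828,-.274,.016],-82.9)
E
```

```text
clock: 28.8
ee_pos: [0.4846, -0.2782, 0.0171]
tool_rot: [0.998, 0.062, 0.001, 0.001]
wrist_force: [0.0, 0.2, 0.3]
grip_width: 0.0542
t 28.8 pos [ 0.4846 -0.2782  0.0171] q [ 1.06  0.75 -0.77  1.91  0.73  0.79 -1.57] F [0.  0.2 0.3] T [ 0.03  0.01 -0.01] w 0.0542
[[0.992, 0.123, 0.002], [0.123, -0.992, -0.002], [0.002, 0.002, -1.0]]
shift now-axes mm [-1.2 -4.4  1.1]
turn deg [ 0.1 -0.1 -0. ] shift in final axes mm [-1.2 -4.4  1.1]
turn deg [ -0.2  -0.2 180. ] shift in final axes mm [1.2 4.4 1.1]
```

```bash
python3 -m crank '[[0.054,[-0.0012,-0.004,0.001],[0,0,0]],[0.054,[0,0,0],[0,0,0]],[0.0,[0,0,0],[0,0,0]],[0.0,[0,0,0],[0,0,0]],[0.0,[0,0,0],[0,0,0]],[0.0,[0,0,0],[0,0,0]]]' 15;python3 - <<'E'
from h import *
s=st()
E
python3 -m crank '[[0.0,[0,0,-0.02],[0,0,0]],[0.0,[0,0,-0.04],[0,0,0]],[0.0,[0,0,-0.05],[0,0,0]],[0.0,[0,0,-0.02],[0,0,0]],[0.0,[0,0,0],[0,0,0]]]' 15;python3 - <<'E'
from h import *
s=st()
c=eyes.capture("wrist"); img=c["color"];cv2.imwrite("pics/w10.png",img[:,:,::-1])
p=case2w(-.033,.066,.15); print(p); delta(p,-82.9)
E
```

```text
clock: 29.55
ee_pos: [0.4835, -0.2752, 0.0173]
tool_rot: [0.998, 0.061, 0.002, 0.002]
wrist_force: [-0.5, 0.0, 2.8]
grip_width: 0.0335
t 29.55 pos [ 0.4835 -0.2752  0.0173] q [ 1.06  0.74 -0.77  1.91  0.73  0.78 -1.57] F [-0.5  0.   2.8] T [0.04 0.09 0.01] w 0.0335
[[0.992, 0.123, 0.004], [0.123, -0.992, -0.003], [0.004, 0.004, -1.0]]
clock: 30.18
ee_pos: [0.4837, -0.2753, 0.1488]
tool_rot: [0.998, 0.061, 0.003, 0.003]
wrist_force: [-0.1, 0.3, -0.6]
grip_width: 0.0337
t 30.18 pos [ 0.4837 -0.2753  0.1488] q [ 1.18  0.57 -0.93  1.85  0.54  0.99 -1.43] F [-0.1  0.3 -0.6] T [-0.04 -0.01 -0.01] w 0.0337
[[0.992, 0.122, 0.006], [0.122, -0.992, -0.005], [0.005, 0.006, -1.0]]
[0.54389535 0.06091506 0.15      ]
shift now-axes mm [ 102.1 -325.9   -3.8]
turn deg [ 0.2 -0.2 -0.1] shift in final axes mm [ 102.4 -325.7   -2.8]
turn deg [ -0.3  -0.4 179.9] shift in final axes mm [-102.4  325.7   -2.8]
```

View pics/w10.png

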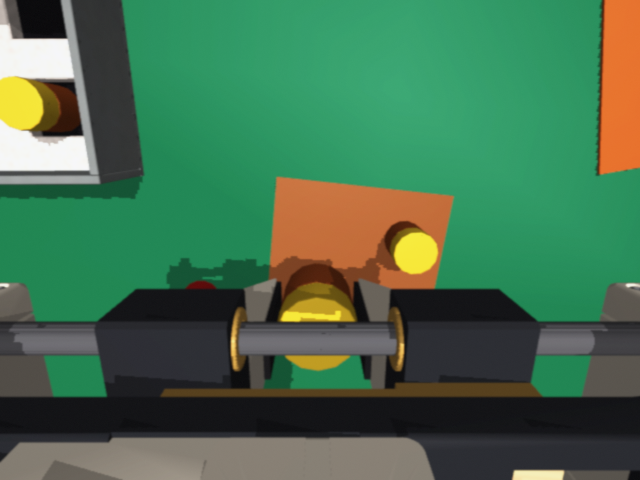

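Jar held (33.5 mm wide). I'll stop short of the front pocket to measure it.

```bash
python3 -m crank '[[0.0,[0.0,-0.05,0],[0,0,0]],[0.0,[0.0,-0.05,0],[0,0,0]],[0.0,[0.005,-0.05,0],[0,0,0]],[0.0,[0.01,-0.05,0],[0,0,0]],[0.0,[0.01,-0.05,0],[0,0,0]],[0.0,[0.01,-0.05,0],[0,0,0]],[0.0,[0.007,-0.027,0],[0,0,0]],[0.0,[0,0,0],[0,0,0]]]' 15;python3 - <<'E'
from h import *
s=st()
c=eyes.capture("wrist"); img=c["color"];cv2.imwrite("pics/w11.png",img[:,:,::-1])
m=cv2.inRange(cv2.cvtColor(img[:280],cv2.COLOR_RGB2HSV),(0,0,0),(180,255,50))
n,l,q,ce=cv2.connectedComponentsWithStats(m)
for i in range(1,n):
    if q[i][4]>300: print(q[i],ce[i],cast(c,ce[i],.022),w2case(cast(c,ce[i],.022)[0]))
E
```

```text
clock: 31.22
ee_pos: [0.4831, 0.0577, 0.1449]
tool_rot: [0.998, 0.064, 0.001, 0.001]
wrist_force: [-0.8, -0.6, -0.1]
grip_width: 0.0335
t 31.23 pos [0.4831 0.0577 0.1449] q [ 0.64  0.47 -1.    2.02  0.5   0.92 -2.06] F [-0.8 -0.6 -0.1] T [ 0.05  0.03 -0.02] w 0.0335
[[0.992, 0.128, 0.001], [0.128, -0.992, -0.001], [0.001, 0.001, -1.0]]
[ 248    0   16  230 1564] [256.11956522 103.19053708] [[0.5756233  0.11411359 0.022     ]] [0.00506007 0.11486898]
[ 548    0   85  235 9556] [588.18093344 111.08591461] [[ 0.60105076 -0.12650836  0.022     ]] [ 0.00055132 -0.12705074]
[389  42  49  57 915] [401.57814208  76.48306011] [[0.60656697 0.01298818 0.022     ]] [0.02326721 0.01069432]
[ 480   43   53   56 2605] [505.20153551  70.24798464] [[ 0.61993135 -0.05911068  0.022     ]] [ 0.0276176  -0.06250354]
[298  71  52  27 523] [324.7208413   90.33078394] [[0.59052843 0.06599703 0.022     ]] [0.01390363 0.06527908]
[ 299  138   49   49 2376] [322.86868687 161.88468013] [[0.54053633 0.06071168 0.022     ]] [-0.0363584   0.06621336]
[384 138  50  50 591] [396.36040609 157.11167513] [[0.55104948 0.00626881 0.022     ]] [-0.03265509  0.01088852]
[469 155  25  33 352] [477.00852273 175.83238636] [[ 0.54514808 -0.05747074  0.022     ]] [-0.04638954 -0.05163285]
```

View pics/w11.png

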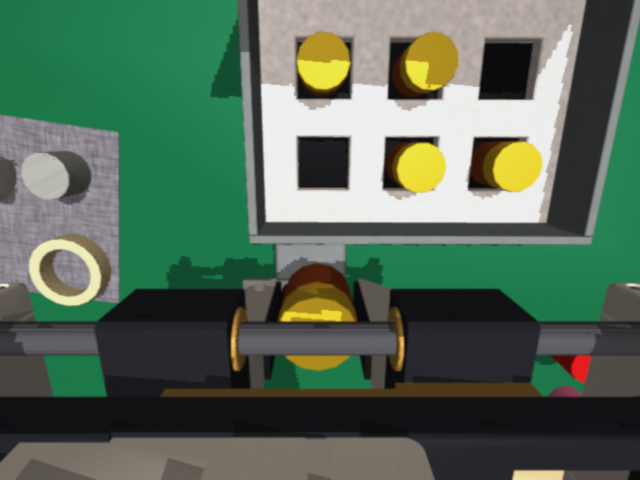

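```bash
python3 - <<'E'
from h import *
c=eyes.capture("wrist"); img=c["color"]
cam=-np.array(c["R"]).T@c["t"]; print(cam)
for p in [(323,242),(323,236),(420,242)]: print(p,w2case(cast(c,p,.065)[0]))
for p in [(323,138),(323,187),(299,162),(348,162),(505,40),(505,99)]: print(p,w2case(cast(c,p,.022)[0]))
t=eyes.capture("top")
for p in [(278,228.5),(341,187)]: a=cast(t,p,.022)[0]; print(a,w2case(a))
cv2.imwrite("pics/w11c.png",cv2.resize(img[90:290,240:440,::-1],None,fx=3,fy=3,interpolation=cv2.INTER_CUBIC))
E
```

```text
[0.55655818 0.06579452 0.30217972]
(323, 242) [-0.08734304  0.0643239 ]
(323, 236) [-0.08312636  0.06434687]
(420, 242) [-0.08734524 -0.00161723]
(323, 138) [-0.01935067  0.06386305]
(323, 187) [-0.0555965   0.06366557]
(299, 162) [-0.0367914  0.0818868]
(348, 162) [-0.03676344  0.04488568]
(505, 40) [ 0.04618375 -0.06210867]
(505, 99) [ 0.00788865 -0.06755887]
[0.53812218 0.05676266 0.022     ] [-0.03924214  0.06259301]
[ 0.62033533 -0.06484429  0.022     ] [ 0.02730979 -0.06824312]
```

View pics/w11c.png

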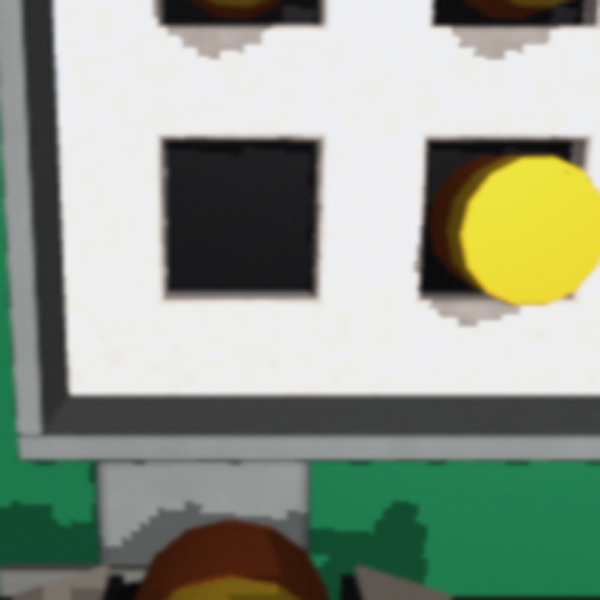

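Scale-correcting the wrist view against the 66 mm pitch puts the pocket centre at case (-34.5, 66) mm, which agrees with the hinge-arc model to about 1 mm. I'll move over it and lower to just above the insert.

```bash
python3 -m crank '[[0.0,[0.03,0.0025,0],[0,0,0]],[0.0,[0.03,0.0025,0],[0,0,0]],[0.0,[0,0,0],[0,0,0]],[0.0,[0,0,0.03],[0,0,0]],[0.0,[0,0,0.03],[0,0,0]],[0.0,[0,0,0.02],[0,0,0]],[0.0,[0,0,0],[0,0,0]]]' 15;python3 - <<'E'
from h import *
s=st(); delta(case2w(-.034,.066,.045),-82.9)
E
```

```text
clock: 32.25
ee_pos: [0.5431, 0.0563, 0.0649]
tool_rot: [0.998, 0.061, -0.0, 0.002]
wrist_force: [-0.4, -0.2, -0.2]
grip_width: 0.0333
t 32.25 pos [0.5431 0.0563 0.0649] q [ 0.5   0.67 -0.85  1.92  0.67  0.86 -2.16] F [-0.4 -0.2 -0.2] T [0.04 0.   0.  ] w 0.0333
[[0.993, 0.122, 0.0], [0.122, -0.993, -0.003], [-0.0, 0.003, -1.0]]
shift now-axes mm [ 0.4 -4.5 19.9]
turn deg [ 0.2  0.  -0.1] shift in final axes mm [ 0.4 -4.5 19.9]
turn deg [  0.   -0.3 179.9] shift in final axes mm [-0.4  4.5 19.9]
```

```bash
python3 -m crank '[[0.0,[0.0004,-0.0045,0.01],[0,0,0]],[0.0,[0,0,0.01],[0,0,0]],[0.0,[0,0,0],[0,0,0]]]' 15;python3 - <<'E'
from h import *
s=st(); delta(case2w(-.034,.066,.027),-82.9)
c=eyes.capture("wrist"); img=c["color"];cv2.imwrite("pics/w12.png",img[:,:,::-1])
c=eyes.capture("scene"); img=c["color"];cv2.imwrite("pics/s2.png",cv2.resize(img[170:350,280:470,::-1],None,fx=4,fy=3.3,interpolation=cv2.INTER_CUBIC))
E
```

```text
clock: 32.62
ee_pos: [0.5443, 0.0617, 0.0459]
tool_rot: [0.998, 0.062, 0.001, 0.002]
wrist_force: [-0.3, -0.4, -1.4]
grip_width: 0.0333
t 32.62 pos [0.5443 0.0617 0.0459] q [ 0.47  0.7  -0.82  1.93  0.7   0.83 -2.19] F [-0.3 -0.4 -1.4] T [ 0.01 -0.02  0.01] w 0.0333
[[0.992, 0.123, 0.003], [0.123, -0.992, -0.003], [0.002, 0.003, -1.0]]
shift now-axes mm [-1.6  0.6 18.9]
turn deg [ 0.2 -0.1 -0. ] shift in final axes mm [-1.5  0.7 18.9]
turn deg [ -0.2  -0.3 180. ] shift in final axes mm [ 1.5 -0.7 18.9]
```

View pics/w12.png

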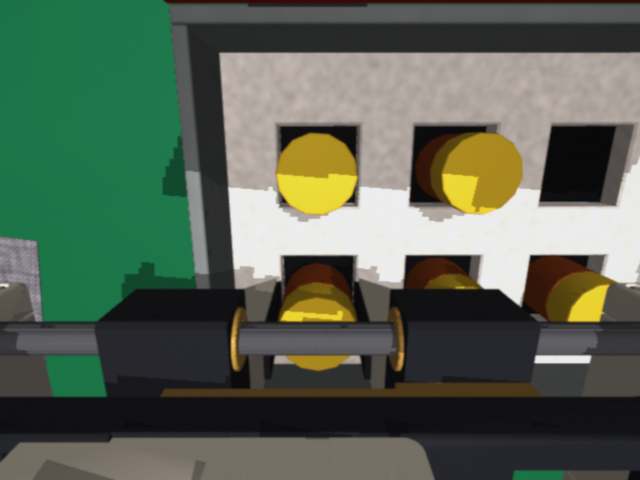

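View pics/s2.png

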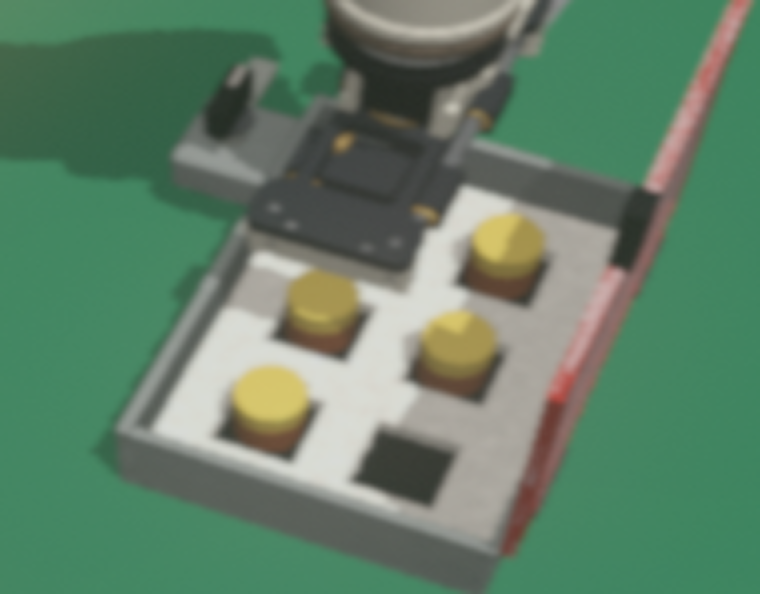

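Jar and pocket share a centre column (319 and 319.5), so y is aligned. Lowering with force checks.

```bash
python3 -m crank '[[0.0,[-0.001,0.0,0.006],[0,0,0]],[0.0,[0,0,0.004],[0,0,0]],[0.0,[0,0,0],[0,0,0]]]' 15;python3 - <<'E'
from h import *
s=st(); delta(case2w(-.034,.066,.027),-82.9)
E
```

```text
clock: 33.1
ee_pos: [0.5435, 0.0614, 0.036]
tool_rot: [0.998, 0.061, 0.001, 0.002]
wrist_force: [0.2, -0.5, -0.3]
grip_width: 0.0338
t 33.1 pos [0.5435 0.0614 0.036 ] q [ 0.46  0.71 -0.81  1.93  0.72  0.81 -2.2 ] F [ 0.2 -0.5 -0.3] T [ 0.06 -0.01  0.02] w 0.0338
[[0.992, 0.123, 0.003], [0.123, -0.992, -0.003], [0.003, 0.003, -1.0]]
shift now-axes mm [-0.7  0.5  9. ]
turn deg [ 0.2 -0.1 -0.1] shift in final axes mm [-0.6  0.5  9. ]
turn deg [ -0.2  -0.3 179.9] shift in final axes mm [ 0.6 -0.5  9. ]
```

```bash
python3 -m crank '[[0.0,[-0.0005,0.0,0.004],[0,0,0]],[0.0,[0,0,0.004],[0,0,0]],[0.0,[0,0,0],[0,0,0]]]' 15;python3 - <<'E'
from h import *
s=st()
E
```

```text
clock: 33.48
ee_pos: [0.543, 0.0614, 0.028]
tool_rot: [0.998, 0.062, 0.001, 0.002]
wrist_force: [0.4, -0.3, 0.7]
grip_width: 0.0339
t 33.48 pos [0.543  0.0614 0.028 ] q [ 0.45  0.72 -0.8   1.93  0.73  0.8  -2.21] F [ 0.4 -0.3  0.7] T [0.06 0.   0.01] w 0.0339
[[0.992, 0.123, 0.003], [0.123, -0.992, -0.003], [0.003, 0.003, -1.0]]
```

```bash
python3 -m crank '[[0.042,[0,0,0.0006],[0,0,0]],[0.042,[0,0,0],[0,0,0]],[0.042,[0,0,0],[0,0,0]],[0.042,[0,0,-0.01],[0,0,0]],[0.042,[0,0,-0.02],[0,0,0]],[0.042,[0,0,-0.04],[0,0,0]],[0.042,[0,0,-0.05],[0,0,0]],[0.042,[0,0,-0.05],[0,0,0]],[0.042,[0,0,0],[0,0,0]]]' 15;python3 - <<'E'
from h import *
s=st()
c=eyes.capture("wrist"); img=c["color"];cv2.imwrite("pics/w13.png",img[:,:,::-1])
E
```

```text
clock: 34.6
ee_pos: [0.5457, 0.0632, 0.2033]
tool_rot: [0.998, 0.062, 0.006, 0.002]
wrist_force: [-0.5, 0.1, -0.0]
grip_width: 0.0423
t 34.6 pos [0.5457 0.0632 0.2033] q [ 0.61  0.49 -1.01  1.83  0.48  1.07 -2.02] F [-0.5  0.1 -0. ] T [ 0.02  0.06 -0.  ] w 0.0423
[[0.992, 0.123, 0.013], [0.123, -0.992, -0.003], [0.012, 0.004, -1.0]]
```

View pics/w13.png

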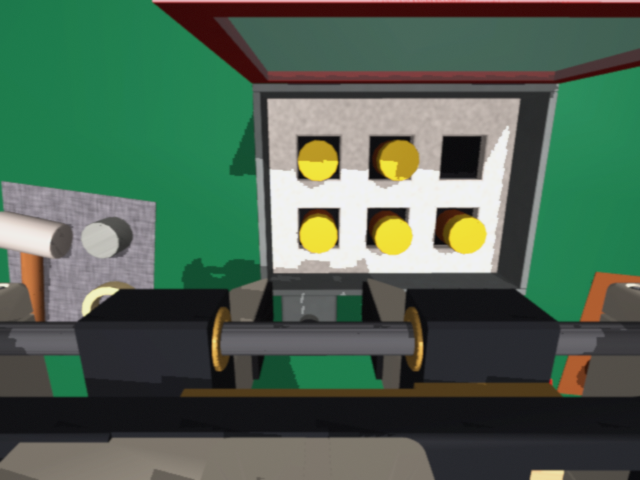

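The placed jar stands in its pocket at (318,233). Only (463,157) remains empty. Now back to the mat, and flip the tool so the camera faces away from the lid.

```bash
python3 -m crank '[[0.05,[-0.01,0.05,-0.02],[0,-0.7,0]],[0.05,[-0.01,0.055,-0.02],[0,0,0]],[0.05,[-0.01,0.055,0],[0,0,0]],[0.05,[0,0.055,0],[0,0,0]],[0.05,[0,0.055,0],[0,0,0]],[0.05,[0,0.04,0],[0,0,0]],[0.05,[0,0,0],[0,0,-9]],[0.05,[0,0,0],[0,0,-10]],[0.05,[0,0,0],[0,0,-10]],[0.05,[0,0,0],[0,0,-10]],[0.05,[0,0,0],[0,0,-10]],[0.05,[0,0,0],[0,0,-10]]]';python3 -m crank '[[0.05,[0,0,0],[0,0,-10]],[0.05,[0,0,0],[0,0,-10]],[0.05,[0,0,0],[0,0,-10]],[0.05,[0,0,0],[0,0,-10]],[0.05,[0,0,0],[0,0,-10]],[0.05,[0,0,0],[0,0,-10]],[0.05,[0,0,0],[0,0,-10]],[0.05,[0,0,0],[0,0,-10]],[0.05,[0,0,0],[0,0,-10]],[0.05,[0,0,0],[0,0,-10]],[0.05,[0,0,0],[0,0,-10]],[0.05,[0,0,0],[0,0,-10]]]';python3 - <<'E'
from h import *
s=st();delta([.486,-.350,.15],97.1)
c=eyes.capture("wrist"); img=c["color"];cv2.imwrite("pics/w14.png",img[:,:,::-1])
b,_=blobs(img,(22,100,80),(35,255,255),60)
for a,ce,q in b:
    if ce[1]<300 : print('w',a,np.round(ce,1),q,np.round(cast(c,ce,.044)[0],4))
c=eyes.capture("scene"); img=c["color"];cv2.imwrite("pics/s3.png",img[:,:,::-1])
E
```

```text
clock: 36.15
ee_pos: [0.5502, -0.249, 0.238]
tool_rot: [0.837, 0.548, -0.005, -0.001]
wrist_force: [-0.1, 0.8, 0.1]
grip_width: 0.0499
clock: 37.65
ee_pos: [0.5504, -0.2491, 0.238]
tool_rot: [-0.056, 0.998, -0.002, -0.005]
wrist_force: [0.4, 0.0, -0.1]
grip_width: 0.0498
t 37.65 pos [ 0.5504 -0.2491  0.238 ] q [ 1.26  0.91 -1.5   1.64  0.91  1.48  1.37] F [ 0.4  0.  -0.1] T [ 0.13 -0.16  0.06] w 0.0498
[[-0.994, -0.112, -0.01], [-0.112, 0.994, -0.004], [0.01, -0.003, -1.0]]
shift now-axes mm [ 74.3 -92.8  89. ]
turn deg [-0.1 -0.6 -0.7] shift in final axes mm [ 76.4 -92.2  88. ]
turn deg [ -0.9   0.2 179.3] shift in final axes mm [-76.4  92.2  88. ]
w 1259 [303.5  63.5] [285  43  38  42] [ 0.4138 -0.2768  0.044 ]
w 1291 [229.9  64.6] [210  44  40  42] [ 0.4219 -0.3417  0.044 ]
w 1109 [217.7 135.2] [199 117  39  37] [ 0.4833 -0.3501  0.044 ]
w 1106 [561.3 241.1] [541 224  42  35] [ 0.5472 -0.0035  0.044 ]
w 982 [624.1 242.3] [606 225  34  36] [0.5414 0.0593 0.044 ]
w 1038 [496.  242.9] [477 226  39  35] [ 0.5563 -0.068   0.044 ]
w 540 [555.1 297.2] [535 285  36  28] [0.6072 0.0074 0.044 ]
w 170 [599.9 297.5] [594 286  14  24] [0.6022 0.054  0.044 ]
```

View pics/w14.png

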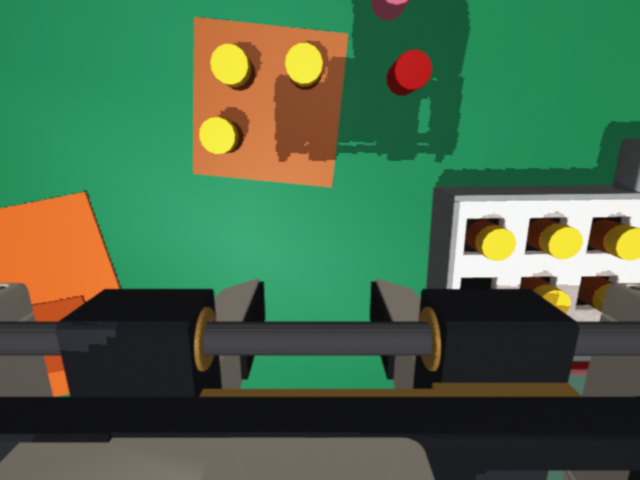

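View pics/s3.png

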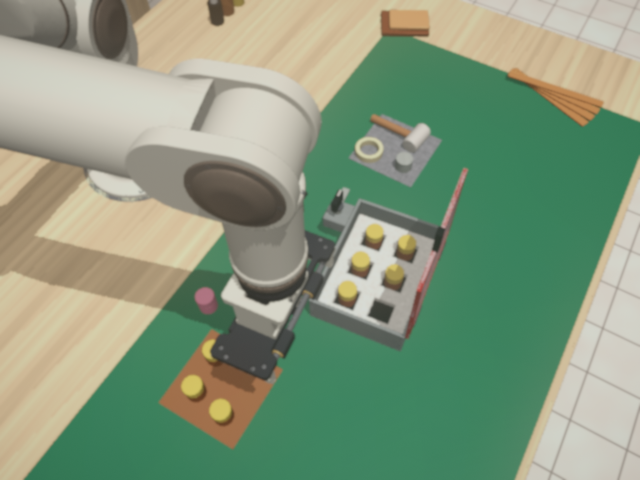

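The flip worked, with the camera now towards the robot. j3 sits near its limit, so I'll watch it. The next jar is at (218,135), about (0.483, -0.350). Nothing has been knocked so far.

```bash
python3 -m crank '[[0.054,[0.039,-0.046,0.03],[0,-0.3,0]],[0.054,[0.039,-0.046,0.04],[0,-0.3,0]],[0.054,[0,0,0.04],[0,0,0]],[0.054,[0,0,0.02],[0,0,0]],[0.054,[0,0,0],[0,0,0]]]';python3 - <<'E'
from h import *
s=st();delta([.4845,-.350,.018],97.1)
c=eyes.capture("wrist"); img=c["color"];cv2.imwrite("pics/w15.png",img[:,:,::-1])
b,_=blobs(img,(22,100,80),(35,255,255),60)
for a,ce,q in b:
    if ce[1]<300 : print('w',a,np.round(ce,1),q,np.round(cast(c,ce,.044)[0],4))
E
```

```text
clock: 38.38
ee_pos: [0.4898, -0.3377, 0.1163]
tool_rot: [-0.053, 0.999, -0.001, 0.0]
wrist_force: [0.8, 0.8, 0.3]
grip_width: 0.0542
t 38.38 pos [ 0.4898 -0.3377  0.1163] q [ 1.43  1.04 -1.4   1.77  1.07  1.33  1.45] F [0.8 0.8 0.3] T [ 0.13 -0.17 -0.01] w 0.0542
[[-0.994, -0.106, 0.0], [-0.106, 0.994, -0.002], [-0.0, -0.002, -1.0]]
shift now-axes mm [  6.6 -11.5  98.3]
turn deg [-0.1  0.  -1. ] shift in final axes mm [  6.7 -11.5  98.3]
turn deg [0.00e+00 1.00e-01 1.79e+02] shift in final axes mm [-6.7 11.5 98.3]
w 2502 [426.2 142.9] [397 116  59  55] [ 0.4129 -0.2789  0.044 ]
w 2276 [320.1 144.9] [294 118  53  55] [ 0.4209 -0.343   0.044 ]
w 2036 [297.9 239.2] [273 213  50  52] [ 0.4818 -0.3511  0.044 ]
```

View pics/w15.png

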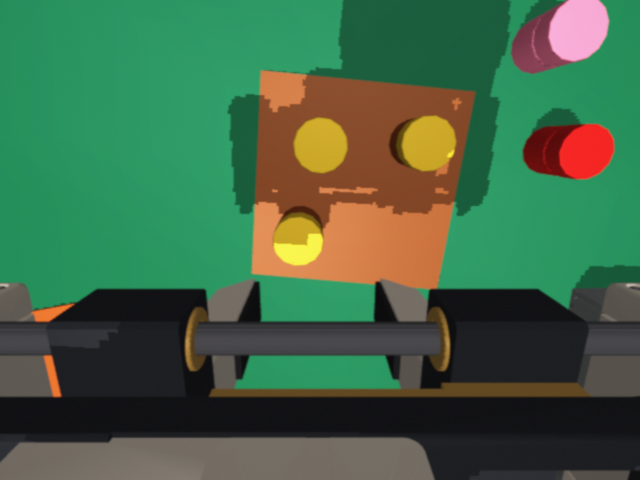

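```bash
python3 -m crank '[[0.054,[0.0055,-0.012,0.02],[0,0,-1]],[0.054,[0,0,0.02],[0,0,0]],[0.054,[0,0,0.015],[0,0,0]],[0.054,[0,0,0],[0,0,0]]]';python3 - <<'E'
from h import *
s=st();delta([.4845,-.350,.017],97.1)
E
```

```text
clock: 38.92
ee_pos: [0.4851, -0.351, 0.0606]
tool_rot: [-0.062, 0.998, -0.001, -0.0]
wrist_force: [0.2, -0.1, 0.9]
grip_width: 0.0541
t 38.92 pos [ 0.4851 -0.351   0.0606] q [ 1.43  1.1  -1.34  1.78  1.14  1.27  1.46] F [ 0.2 -0.1  0.9] T [ 0.09 -0.1  -0.  ] w 0.0541
[[-0.992, -0.123, -0.0], [-0.123, 0.992, -0.002], [0.0, -0.002, -1.0]]
shift now-axes mm [ 0.5  1.1 43.6]
turn deg [-0.1 -0.  -0. ] shift in final axes mm [ 0.5  1.1 43.6]
turn deg [-0.0e+00  1.0e-01  1.8e+02] shift in final axes mm [-0.5 -1.1 43.6]
```

```bash
python3 -m crank '[[0.054,[0.0005,0.001,0.015],[0,0,0]],[0.054,[0,0,0.015],[0,0,0]],[0.054,[0,0,0.0135],[0,0,0]],[0.054,[0,0,0],[0,0,0]],[0.0,[0,0,0],[0,0,0]],[0.0,[0,0,0],[0,0,0]],[0.0,[0,0,0],[0,0,0]],[0.0,[0,0,0],[0,0,0]]]' 15;python3 - <<'E'
from h import *
s=st()
E
python3 -m crank '[[0.0,[0,0,-0.02],[0,0,0]],[0.0,[0,0,-0.04],[0,0,0]],[0.0,[0,0,-0.05],[0,0,0]],[0.0,[0,0,-0.02],[0,0,0]],[0.0,[0,0,0],[0,0,0]]]' 15;python3 - <<'E'
from h import *
s=st()
c=eyes.capture("wrist"); img=c["color"];cv2.imwrite("pics/w16.png",img[:,:,::-1])
p=case2w(.033,-.066,.15); print(p); delta(p,97.1)
E
```

```text
clock: 39.92
ee_pos: [0.4858, -0.3511, 0.0193]
tool_rot: [-0.061, 0.998, -0.002, 0.001]
wrist_force: [-0.3, 0.1, 2.0]
grip_width: 0.0336
t 39.92 pos [ 0.4858 -0.3511  0.0193] q [ 1.41  1.15 -1.28  1.8   1.2   1.22  1.43] F [-0.3  0.1  2. ] T [ 0.13 -0.14  0.05] w 0.0336
[[-0.992, -0.123, 0.003], [-0.123, 0.992, -0.004], [-0.002, -0.004, -1.0]]
clock: 40.55
ee_pos: [0.4859, -0.3509, 0.1505]
tool_rot: [-0.062, 0.998, -0.003, 0.002]
wrist_force: [0.0, 0.0, -0.8]
grip_width: 0.0334
t 40.55 pos [ 0.4859 -0.3509  0.1505] q [ 1.46  1.   -1.44  1.74  1.03  1.37  1.51] F [ 0.   0.  -0.8] T [ 0.13 -0.14 -0.09] w 0.0334
[[-0.992, -0.123, 0.004], [-0.123, 0.992, -0.005], [-0.003, -0.006, -1.0]]
[ 0.62570465 -0.06191506  0.15      ]
shift now-axes mm [-175.2  269.5   -2.2]
turn deg [-0.3  0.1 -0.1] shift in final axes mm [-175.4  269.3   -1.2]
turn deg [1.000e-01 4.000e-01 1.799e+02] shift in final axes mm [ 175.4 -269.3   -1.2]
```

View pics/w16.png

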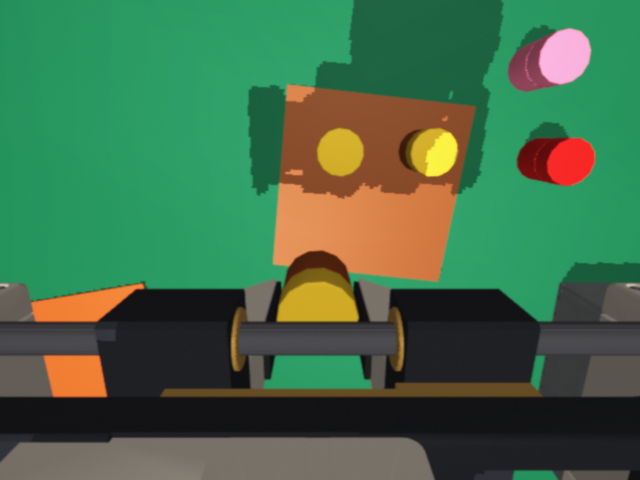

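```bash
python3 -m crank '[[0.0,[-0.029,0.045,0],[-0.1,0,0]],[0.0,[-0.029,0.045,0],[-0.1,0,0]],[0.0,[-0.029,0.045,0],[-0.1,0,0]],[0.0,[0,0,0],[0,0,0]]]' 15;python3 - <<'E'
from h import *
s=st()
p=case2w(.033,-.066,.15); print(p); delta(p,97.1)
E
```

```text
clock: 41.1
ee_pos: [0.5554, -0.1999, 0.1475]
tool_rot: [-0.066, 0.998, 0.002, 0.0]
wrist_force: [-0.8, -1.2, -0.4]
grip_width: 0.034
t 41.1 pos [ 0.5554 -0.1999  0.1475] q [ 1.19  0.98 -1.42  1.76  1.    1.34  1.25] F [-0.8 -1.2 -0.4] T [ 0.02 -0.13 -0.  ] w 0.034
[[-0.991, -0.132, 0.0], [-0.132, 0.991, 0.005], [-0.001, 0.005, -1.0]]
[ 0.62570465 -0.06191506  0.15      ]
shift now-axes mm [-87.9 127.5  -1.9]
turn deg [0.3 0.  0.5] shift in final axes mm [-86.8 128.3  -2.5]
turn deg [-1.000e-01  4.000e-01 -1.795e+02] shift in final axes mm [  86.8 -128.3   -2.5]
```

```bash
python3 -m crank '[[0.0,[-0.03,0.043,0],[0.1,0,0.2]],[0.0,[-0.03,0.043,0],[0.1,0,0.2]],[0.0,[-0.027,0.042,0],[0.1,0,0.1]],[0.0,[0,0,0],[0,0,0]],[0.0,[0,0,0.03],[0,0,0]],[0.0,[0,0,0.03],[0,0,0]],[0.0,[0,0,0],[0,0,0]]]' 15;python3 - <<'E'
from h import *
s=st()
delta(case2w(.033,-.066,.047),97.1)
E
```

```text
clock: 41.98
ee_pos: [0.6235, -0.0704, 0.0848]
tool_rot: [-0.056, 0.998, -0.002, -0.002]
wrist_force: [0.3, 0.9, -0.7]
grip_width: 0.0335
t 41.98 pos [ 0.6235 -0.0704  0.0848] q [ 0.87  1.05 -1.3   1.69  1.06  1.28  1.01] F [ 0.3  0.9 -0.7] T [ 0.1  -0.06 -0.02] w 0.0335
[[-0.994, -0.113, -0.005], [-0.113, 0.994, -0.004], [0.005, -0.003, -1.0]]
shift now-axes mm [-3.4  8.3 37.7]
turn deg [-0.2 -0.3 -0.6] shift in final axes mm [-3.3  8.1 37.8]
turn deg [ -0.4   0.3 179.4] shift in final axes mm [ 3.3 -8.1 37.8]
```

```bash
python3 -m crank '[[0.0,[-0.0033,0.008,0.01],[-0.2,-0.3,-0.6]],[0.0,[0,0,0.02],[0,0,0]],[0.0,[0,0,0.006],[0,0,0]],[0.0,[0,0,0],[0,0,0]]]' 15;python3 - <<'E'
from h import *
s=st()
delta(case2w(.033,-.066,.047),97.1)
c=eyes.capture("wrist"); img=c["color"];cv2.imwrite("pics/w17.png",img[:,:,::-1])
c=eyes.capture("scene"); img=c["color"];cv2.imwrite("pics/s4.png",cv2.resize(img[180:350,290:480,::-1],None,fx=4,fy=3.5,interpolation=cv2.INTER_CUBIC))
E
```

```text
clock: 42.48
ee_pos: [0.6284, -0.0603, 0.0522]
tool_rot: [-0.062, 0.998, 0.0, 0.003]
wrist_force: [-0.4, 0.7, -0.5]
grip_width: 0.0337
t 42.48 pos [ 0.6284 -0.0603  0.0522] q [ 0.84  1.09 -1.26  1.71  1.11  1.23  0.99] F [-0.4  0.7 -0.5] T [ 0.09 -0.13  0.02] w 0.0337
[[-0.992, -0.124, 0.006], [-0.124, 0.992, 0.001], [-0.006, 0.0, -1.0]]
shift now-axes mm [ 2.9 -1.2  5.2]
turn deg [0.  0.3 0.1] shift in final axes mm [ 2.9 -1.2  5.2]
turn deg [  -0.5    0.  -179.9] shift in final axes mm [-2.9  1.2  5.2]
```

View pics/w17.png

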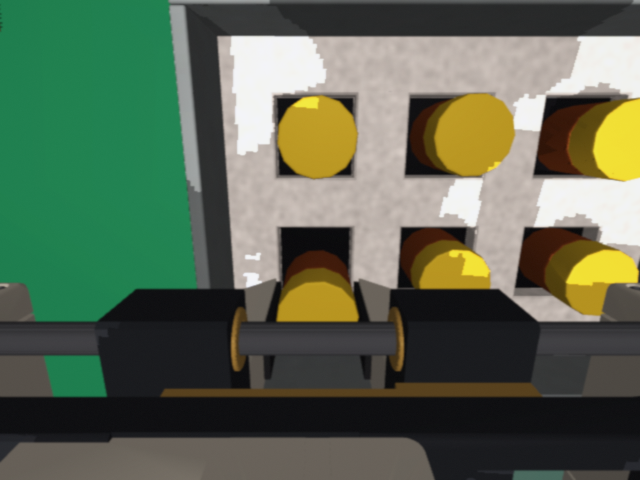

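View pics/s4.png

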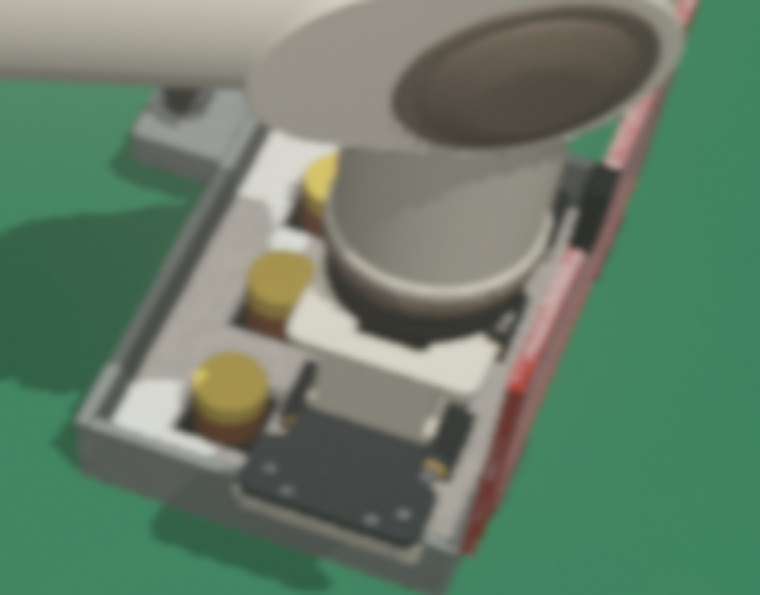

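Column-wise the jar (317.5) is aligned with the pocket (316.5). The gap from the pocket's edge (row 228) to the jar (row 250) shows it must move about 5.5 mm towards the robot.

```bash
python3 -m crank '[[0.0,[0.005,-0.0006,0.0],[0,0.3,0]],[0.0,[0,0,0.004],[0,0,0]],[0.0,[0,0,0],[0,0,0]]]' 15;python3 - <<'E'
from h import *
s=st()
delta(case2w(.033,-.066,.047),97.1)
c=eyes.capture("wrist"); img=c["color"];cv2.imwrite("pics/w18.png",cv2.resize(img[200:330,240:400,::-1],None,fx=5,fy=4.6,interpolation=cv2.INTER_CUBIC))
E
```

```text
clock: 42.95
ee_pos: [0.6237, -0.0617, 0.0485]
tool_rot: [-0.062, 0.998, -0.0, 0.001]
wrist_force: [-0.3, -0.2, -0.4]
grip_width: 0.0335
t 42.95 pos [ 0.6237 -0.0617  0.0485] q [ 0.84  1.09 -1.26  1.72  1.11  1.23  0.98] F [-0.3 -0.2 -0.4] T [ 0.15 -0.14  0.01] w 0.0335
[[-0.992, -0.124, 0.001], [-0.124, 0.992, -0.0], [-0.001, -0.0, -1.0]]
shift now-axes mm [-2.  -0.4  1.5]
turn deg [-0.   0.1  0. ] shift in final axes mm [-2.  -0.4  1.5]
turn deg [-1.0e-01 -0.0e+00 -1.8e+02] shift in final axes mm [2.  0.4 1.5]
```

View pics/w18.png

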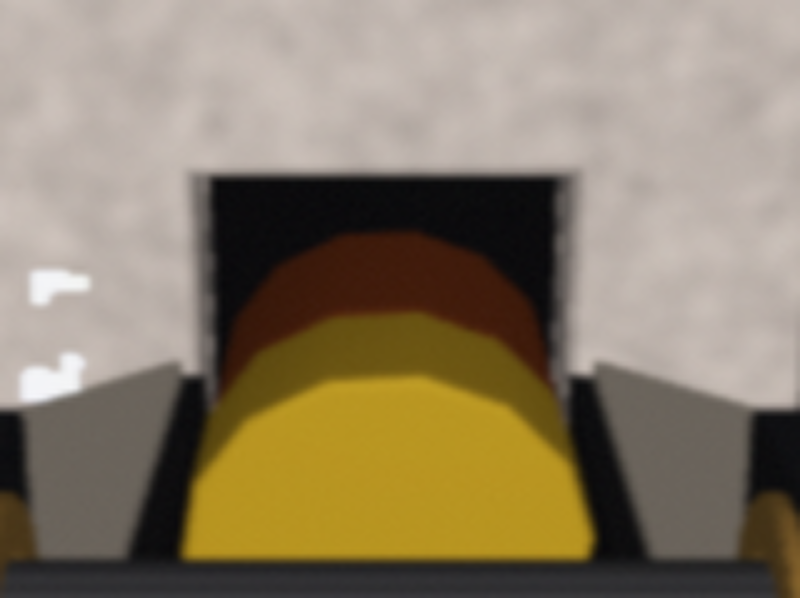

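Pocket edge is at row 238 and the jar front at 250.4, leaving about 1.5 mm. I'll adjust and lower.

```bash
python3 -m crank '[[0.0,[0.0013,-0.0004,0.004],[0,0,0]],[0.0,[0,0,0.004],[0,0,0]],[0.0,[0,0,0.002],[0,0,0]],[0.0,[0,0,0],[0,0,0]]]' 15;python3 - <<'E'
from h import *
s=st()
E
```

```text
clock: 43.5
ee_pos: [0.6225, -0.062, 0.0385]
tool_rot: [-0.062, 0.998, 0.0, 0.001]
wrist_force: [-0.1, 0.7, -0.1]
grip_width: 0.0331
t 43.5 pos [ 0.6225 -0.062   0.0385] q [ 0.84  1.1  -1.25  1.72  1.12  1.22  0.98] F [-0.1  0.7 -0.1] T [ 0.11 -0.15 -0.02] w 0.0331
[[-0.992, -0.125, 0.001], [-0.125, 0.992, 0.0], [-0.001, 0.0, -1.0]]
```

Foot at 19 mm, below the insert top, with no contact force, so it's in. Lowering the rest and releasing.

```bash
python3 -m crank '[[0.0,[0,0,0.004],[0,0,0]],[0.0,[0,0,0.004],[0,0,0]],[0.0,[0,0,0],[0,0,0]]]' 15;python3 - <<'E'
from h import *
s=st()
E
```

```text
clock: 43.88
ee_pos: [0.6224, -0.062, 0.0303]
tool_rot: [-0.062, 0.998, 0.0, 0.0]
wrist_force: [-0.1, -0.3, -0.9]
grip_width: 0.0335
t 43.88 pos [ 0.6224 -0.062   0.0303] q [ 0.84  1.11 -1.24  1.72  1.13  1.21  0.97] F [-0.1 -0.3 -0.9] T [ 0.09 -0.14  0.02] w 0.0335
[[-0.992, -0.125, 0.001], [-0.125, 0.992, 0.0], [-0.001, 0.0, -1.0]]
```

```bash
python3 -m crank '[[0.0,[0,0,0.001],[0,0,0]],[0.042,[0,0,0],[0,0,0]],[0.042,[0,0,0],[0,0,0]],[0.042,[0,0,0],[0,0,0]],[0.042,[0,0,-0.01],[0,0,0]],[0.042,[0,0,-0.02],[0,0,0]],[0.042,[0,0,-0.04],[0,0,0]],[0.042,[0,0,-0.05],[0,0,0]],[0.042,[0.05,0,-0.05],[0,0,0]],[0.042,[0.05,0,0],[0,0,0]],[0.042,[0,0,0],[0,0,0]]]' 15;python3 - <<'E'
from h import *
s=st()
for n in ["top","scene"]:
    c=eyes.capture(n); img=c["color"];cv2.imwrite(f"pics/{n}5.png",img[:,:,::-1])
E
```

```text
clock: 45.25
ee_pos: [0.526, -0.0747, 0.1951]
tool_rot: [-0.063, 0.998, -0.002, 0.0]
wrist_force: [1.1, -0.6, 0.4]
grip_width: 0.0419
t 45.25 pos [ 0.526  -0.0747  0.1951] q [ 1.09  0.84 -1.49  1.86  0.87  1.32  1.05] F [ 1.1 -0.6  0.4] T [ 0.09 -0.16  0.01] w 0.0419
[[-0.992, -0.126, 0.001], [-0.126, 0.992, -0.004], [-0.0, -0.004, -1.0]]
```

View pics/top5.png

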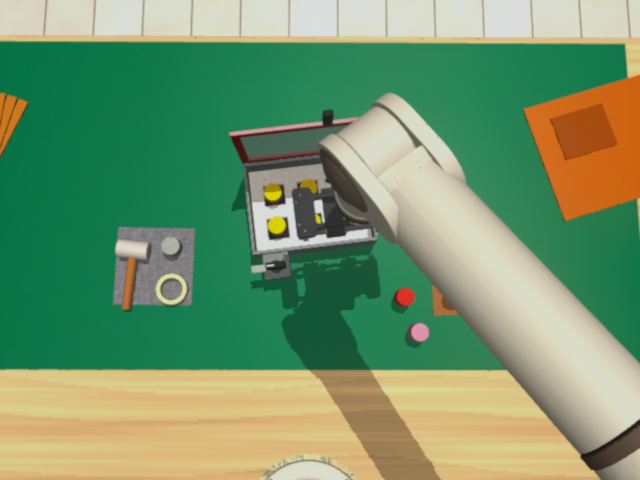

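View pics/scene5.png

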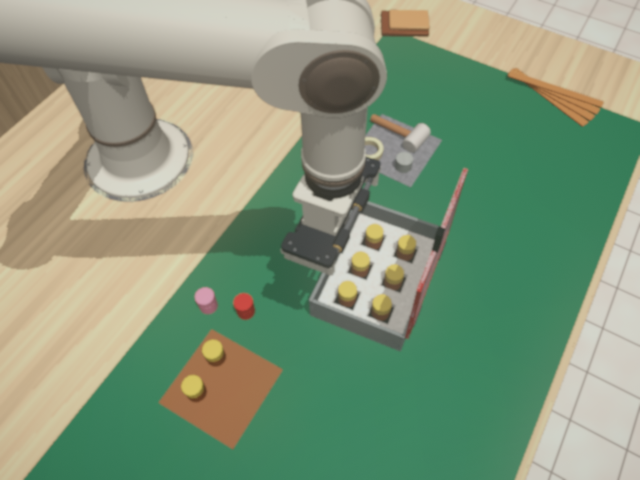

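All six pockets are filled. Two spares remain on the mat at (213,350) and (193,387), and the bystanders haven't moved. Unflipping away from the case before closing the lid.

```bash
python3 -m crank '[[0.042,[0,-0.05,-0.02],[0,0,0]],[0.042,[0,-0.05,-0.02],[0,0,0]],[0.042,[0,-0.05,-0.02],[0,0,0]],[0.042,[0,-0.04,0],[0,0,0]],[0.042,[0,0,0],[0,0,10]],[0.042,[0,0,0],[0,0,10]],[0.042,[0,0,0],[0,0,10]],[0.042,[0,0,0],[0,0,10]],[0.042,[0,0,0],[0,0,10]],[0.042,[0,0,0],[0,0,10]],[0.042,[0,0,0],[0,0,10]],[0.042,[0,0,0],[0,0,10]]]';python3 -m crank '[[0.042,[0,0,0],[0,0,10]],[0.042,[0,0,0],[0,0,10]],[0.042,[0,0,0],[0,0,10]],[0.042,[0,0,0],[0,0,10]],[0.042,[0,0,0],[0,0,10]],[0.042,[0,0,0],[0,0,10]],[0.042,[0,0,0],[0,0,10]],[0.042,[0,0,0],[0,0,10]],[0.042,[0,0,0],[0,0,10]],[0.042,[0,0,0],[0,0,10]],[0.042,[0,0,0],[0,0,0]]]';python3 - <<'E'
from h import *
s=st(); delta([.6821,-.0288,.34],-82.9)
E
```

```text
clock: 46.85
ee_pos: [0.554, -0.2618, 0.2544]
tool_rot: [0.596, 0.803, 0.001, 0.001]
wrist_force: [0.5, 0.1, -0.5]
grip_width: 0.0419
clock: 48.22
ee_pos: [0.5539, -0.2616, 0.2545]
tool_rot: [0.998, 0.064, 0.001, 0.0]
wrist_force: [0.2, 0.3, -0.3]
grip_width: 0.042
t 48.23 pos [ 0.5539 -0.2616  0.2545] q [ 0.99  0.49 -0.82  1.61  0.38  1.2  -1.35] F [ 0.2  0.3 -0.3] T [-0.   -0.01 -0.02] w 0.042
[[0.992, 0.128, 0.003], [0.128, -0.992, -0.0], [0.003, 0.0, -1.0]]
shift now-axes mm [ 157.1 -214.5  -85.2]
turn deg [ 0.  -0.2  0.2] shift in final axes mm [ 155.9 -215.2  -85.5]
turn deg [   0.3    0.  -179.8] shift in final axes mm [-155.9  215.2  -85.5]
```

```bash
python3 -m crank '[[0.042,[0,0,-0.05],[0,0,0.2]],[0.042,[0,0,-0.05],[0,0,0]],[0.042,[0.02,-0.043,0],[0,0,0]],[0.042,[0.03,-0.043,0],[0,0,0]],[0.042,[0.03,-0.043,0],[0,0,0]],[0.042,[0.03,-0.043,0],[0,0,0]],[0.042,[0.03,-0.042,0],[0,0,0]],[0.042,[0,0,0],[0,0,0]]]';python3 - <<'E'
from h import *
s=st(); delta([.6821,-.0288,.247],-82.9)
c=eyes.capture("wrist"); img=c["color"];cv2.imwrite("pics/w19.png",img[:,:,::-1])
E
```

```text
clock: 49.22
ee_pos: [0.6665, -0.0253, 0.3541]
tool_rot: [0.998, 0.068, 0.001, -0.002]
wrist_force: [-0.1, 0.6, 0.8]
grip_width: 0.0417
t 49.23 pos [ 0.6665 -0.0253  0.3541] q [ 0.55  0.54 -0.87  1.33  0.4   1.45 -1.72] F [-0.1  0.6  0.8] T [-0.    0.01 -0.03] w 0.0417
[[0.991, 0.135, 0.002], [0.135, -0.991, 0.005], [0.003, -0.004, -1.0]]
shift now-axes mm [ 14.7   6.1 107.2]
turn deg [-0.3 -0.2  0.7] shift in final axes mm [ 15.1   5.5 107.1]
turn deg [   0.3   -0.4 -179.3] shift in final axes mm [-15.1  -5.5 107.1]
```

View pics/w19.png

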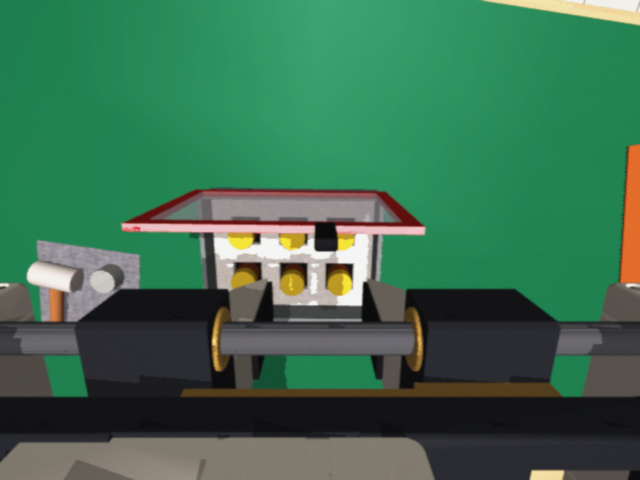

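All six yellow caps sit in their pockets, and the tab is at (327,237). I'll move over it and down.

```bash
python3 -m crank '[[0.042,[0.015,0.006,0],[-0.3,-0.2,0.7]],[0.042,[0,0,0.03],[0,0,0]],[0.042,[0,0,0.01],[0,0,0]],[0.042,[0,0,0],[0,0,0]]]';python3 - <<'E'
from h import *
s=st(); delta([.6821,-.0288,.2473],-82.9)
c=eyes.capture("wrist"); img=c["color"];cv2.imwrite("pics/w20.png",img[:,:,::-1])
E
```

```text
clock: 49.78
ee_pos: [0.6804, -0.0385, 0.3135]
tool_rot: [0.999, 0.054, -0.002, 0.003]
wrist_force: [1.2, 0.1, 0.6]
grip_width: 0.0423
t 49.77 pos [ 0.6804 -0.0385  0.3135] q [ 0.54  0.59 -0.84  1.34  0.44  1.4  -1.75] F [1.2 0.1 0.6] T [0.03 0.01 0.01] w 0.0423
[[0.994, 0.109, -0.003], [0.109, -0.994, -0.006], [-0.004, 0.005, -1.0]]
shift now-axes mm [ 3.  -9.9 66.1]
turn deg [ 0.3  0.2 -0.9] shift in final axes mm [ 2.9 -9.5 66.2]
turn deg [  0.3  -0.5 179.1] shift in final axes mm [-2.9  9.5 66.2]
```

View pics/w20.png

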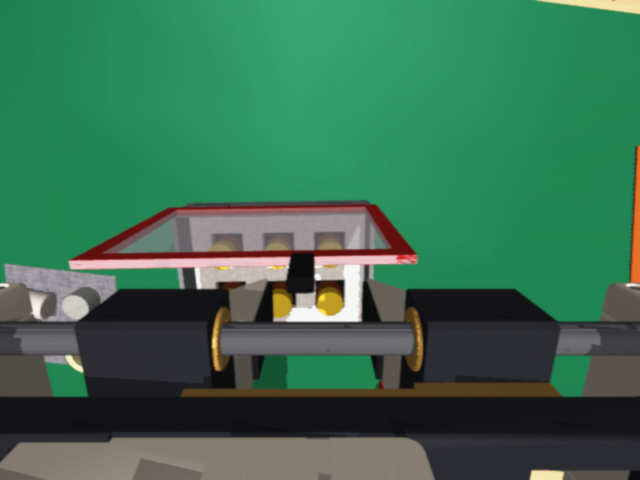

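```bash
python3 -m crank '[[0.042,[0.003,-0.0095,0],[0.3,0.2,-0.8]],[0.042,[0,0,0],[0,0,0]],[0.042,[0,0,0],[0,0,0]]]';python3 - <<'E'
from h import *
s=st(); delta([.6821,-.0288,.2473],-82.9)
E
```

```text
clock: 50.2
ee_pos: [0.6831, -0.0272, 0.3146]
tool_rot: [0.998, 0.062, 0.001, 0.0]
wrist_force: [-1.2, -0.0, -0.2]
grip_width: 0.0421
t 50.2 pos [ 0.6831 -0.0272  0.3146] q [ 0.53  0.59 -0.84  1.34  0.44  1.39 -1.75] F [-1.2 -0.  -0.2] T [ 0.07  0.   -0.02] w 0.0421
[[0.992, 0.123, 0.002], [0.123, -0.992, 0.0], [0.002, 0.0, -1.0]]
shift now-axes mm [-1.4  1.5 67.3]
turn deg [ 0.  -0.1 -0. ] shift in final axes mm [-1.2  1.5 67.3]
turn deg [ -0.2  -0.  180. ] shift in final axes mm [ 1.2 -1.5 67.3]
```

```bash
python3 -m crank '[[0.042,[-0.001,0.0015,0.02],[0,0,0]],[0.042,[0,0,0.015],[0,0,0]],[0.042,[0,0,0.015],[0,0,0]],[0.042,[0,0,0.015],[0,0,0]],[0.042,[0,0,0],[0,0,0]],[0.0,[0,0,0],[0,0,0]],[0.0,[0,0,0],[0,0,0]],[0.0,[0,0,0],[0,0,0]],[0.0,[0,0,0],[0,0,0]]]' 25;python3 - <<'E'
from h import *
s=st(); p=w2case(s['ee_pos']);print(p,np.degrees(np.arctan2(s['ee_pos'][2]+.019-.0655,.087-p[0]))-1.15,np.hypot(s['ee_pos'][2]+.019-.0655,.087-p[0]))
E
```

```text
clock: 51.32
ee_pos: [0.6825, -0.0287, 0.2497]
tool_rot: [0.998, 0.062, 0.001, -0.0]
wrist_force: [0.1, 0.8, 1.5]
grip_width: 0.0156
t 51.33 pos [ 0.6825 -0.0287  0.2497] q [ 0.53  0.64 -0.82  1.43  0.47  1.28 -1.78] F [0.1 0.8 1.5] T [ 0.2   0.04 -0.08] w 0.0156
[[0.992, 0.123, 0.003], [0.123, -0.992, 0.001], [0.003, -0.0, -1.0]]
[ 0.09344839 -0.04002651] 90.66756362607236 0.2033092010976802
```

```bash
python3 -m crank '[[0.0,[-0.0266,0,0.0009],[0,0,0]],[0.0,[-0.0262,0,0.0044],[0,0,0]],[0.0,[-0.0254,0,0.0077],[0,0,0]],[0.0,[-0.0241,0,0.011],[0,0,0]],[0.0,[-0.0226,0,0.014],[0,0,0]],[0.0,[0,0,0],[0,0,0]]]' 30;python3 - <<'E'
from h import *
s=st(); p=w2case(s['ee_pos']);print(p,np.degrees(np.arctan2(s['ee_pos'][2]+.019-.0655,.087-p[0]))-1.15,np.hypot(s['ee_pos'][2]+.019-.0655,.087-p[0]))
E
```

```text
clock: 52.08
ee_pos: [0.5571, -0.0444, 0.2102]
tool_rot: [0.998, 0.062, 0.0, -0.0]
wrist_force: [0.5, 1.3, -4.3]
grip_width: 0.0156
t 52.08 pos [ 0.5571 -0.0444  0.2102] q [ 0.72  0.46 -0.88  1.79  0.4   1.08 -1.75] F [ 0.5  1.3 -4.3] T [ 0.51 -0.27 -0.02] w 0.0156
[[0.992, 0.123, 0.0], [0.123, -0.992, 0.0], [0.0, -0.0, -1.0]]
[-0.03292102 -0.04010256] 52.61965946897298 0.20290075848680103
```

```bash
python3 -m crank '[[0.0,[-0.0205,0,0.0169],[0,0,0]],[0.0,[-0.0181,0,0.0194],[0,0,0]],[0.0,[-0.0154,0,0.0216],[0,0,0]],[0.0,[-0.0125,0,0.0235],[0,0,0]],[0.0,[0,0,0],[0,0,0]]]' 30;python3 - <<'E'
from h import *
s=st(); p=w2case(s['ee_pos']);print(p,np.degrees(np.arctan2(s['ee_pos'][2]+.019-.0655,.087-p[0]))-1.15,np.hypot(s['ee_pos'][2]+.019-.0655,.087-p[0]))
E
```

```text
clock: 52.7
ee_pos: [0.494, -0.0522, 0.1291]
tool_rot: [0.998, 0.062, 0.002, -0.001]
wrist_force: [2.8, 1.0, -3.3]
grip_width: 0.0156
t 52.7 pos [ 0.494  -0.0522  0.1291] q [ 0.75  0.46 -0.85  2.01  0.45  0.87 -1.8 ] F [ 2.8  1.  -3.3] T [ 0.35 -0.77  0.01] w 0.0156
[[0.992, 0.123, 0.004], [0.123, -0.992, 0.001], [0.004, -0.001, -1.0]]
[-0.09648285 -0.04009887] 23.07562395502557 0.20120129728900255
```

```bash
python3 -m crank '[[0.0,[-0.009,0,0.0248],[0,0,0]],[0.0,[-0.0057,0,0.0255],[0,0,0]],[0.0,[-0.002,0,0.02],[0,0,0]],[0.0,[0,0,0.006],[0,0,0]],[0.0,[0,0,0.003],[0,0,0]],[0.0,[0,0,0],[0,0,0]]]' 30;python3 - <<'E'
from h import *
s=st(); p=w2case(s['ee_pos']);print(p,np.degrees(np.arctan2(s['ee_pos'][2]+.019-.0655,.087-p[0]))-1.15,np.hypot(s['ee_pos'][2]+.019-.0655,.087-p[0]))
E
```

```text
clock: 53.45
ee_pos: [0.4794, -0.0542, 0.0534]
tool_rot: [0.998, 0.062, 0.003, 0.001]
wrist_force: [-5.9, 1.3, 30.1]
grip_width: 0.0157
t 53.45 pos [ 0.4794 -0.0542  0.0534] q [ 0.67  0.56 -0.75  2.08  0.59  0.71 -1.91] F [-5.9  1.3 30.1] T [0.41 1.28 0.01] w 0.0157
[[0.992, 0.124, 0.006], [0.124, -0.992, -0.002], [0.005, 0.003, -1.0]]
[-0.11120564 -0.04021597] 0.8372300797614916 0.19832491872453026
```

A 30 N reaction says the lid is pressed onto the case. Easing off, releasing, rising and checking.

```bash
python3 -m crank '[[0.0,[0,0,-0.002],[0,0,0]],[0.045,[0,0,0],[0,0,0]],[0.045,[0,0,0],[0,0,0]],[0.045,[0,0,0],[0,0,0]],[0.045,[0,0,-0.03],[0,0,0]],[0.045,[0,0,-0.05],[0,0,0]],[0.045,[0,0,-0.05],[0,0,0]],[0.045,[0,-0.03,-0.03],[0,0,0]],[0.045,[0,0,0],[0,0,0]]]' 25;python3 - <<'E'
from h import *
s=st()
c=eyes.capture("wrist"); img=c["color"];cv2.imwrite("pics/w21.png",img[:,:,::-1])
for n in ["top","scene"]:
    c=eyes.capture(n); img=c["color"];cv2.imwrite(f"pics/{n}6.png",img[:,:,::-1])
E
```

```text
clock: 54.58
ee_pos: [0.4734, -0.023, 0.2143]
tool_rot: [0.998, 0.063, 0.003, 0.001]
wrist_force: [1.2, 0.2, 0.2]
grip_width: 0.0451
t 54.58 pos [ 0.4734 -0.023   0.2143] q [ 0.84  0.29 -0.98  1.98  0.29  1.01 -1.72] F [1.2 0.2 0.2] T [0. 0. 0.] w 0.0451
[[0.992, 0.126, 0.006], [0.126, -0.992, -0.001], [0.006, 0.002, -1.0]]
```

View pics/w21.png

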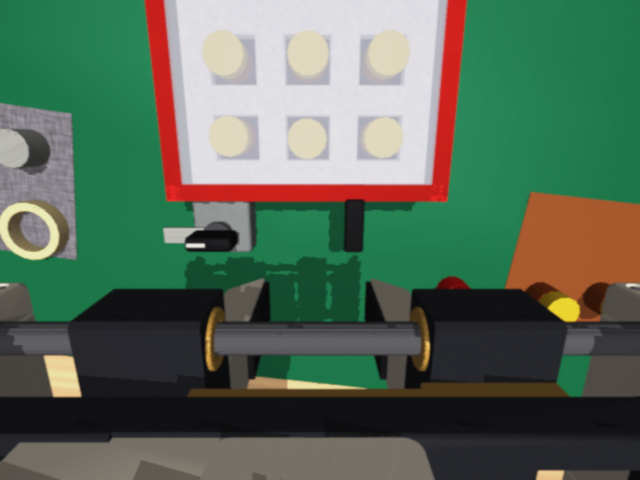

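View pics/scene6.png

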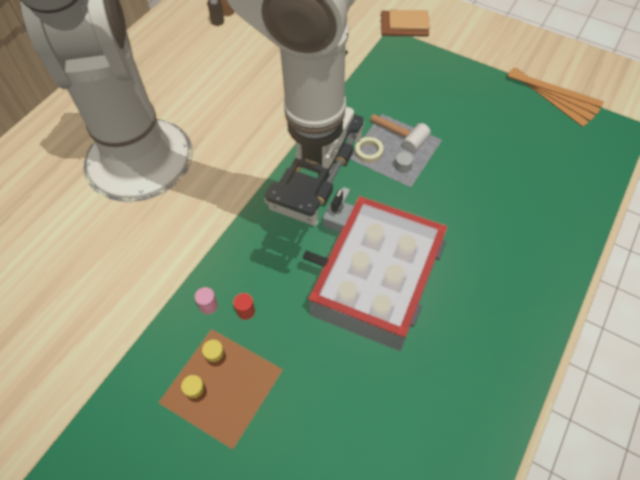

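The lid is shut with all six jars visible under it, and the tongue still points along +y. Re-aligning to the knob at its released heading.

```bash
python3 -m crank '[[0.045,[0,-0.04,0],[0,0,0]],[0.045,[0,-0.04,0],[0,0,0]],[0.045,[0,0,0],[0,0,-10]],[0.045,[0,0,0],[0,0,-10]],[0.045,[0,0,0],[0,0,-10]],[0.045,[0,0,0],[0,0,-10]],[0.045,[0,0,0],[0,0,-10]],[0.045,[0,0,0],[0,0,-10]],[0.045,[0,0,0],[0,0,-10]],[0.045,[0,0,0],[0,0,-10]],[0.045,[0,0,0],[0,0,-10]],[0.045,[0,0,0],[0,0,0]]]';python3 - <<'E'
from h import *
s=st(); delta([.459,.062,.082],7.1)
E
```

```text
clock: 56.22
ee_pos: [0.4615, 0.0538, 0.2106]
tool_rot: [0.663, 0.748, 0.0, -0.001]
wrist_force: [-0.5, -0.8, -0.2]
grip_width: 0.0446
t 56.23 pos [0.4615 0.0538 0.2106] q [ 0.93  0.49 -1.37  2.    0.54  1.1  -0.55] F [-0.5 -0.8 -0.2] T [ 0.03 -0.12 -0.03] w 0.0446
[[-0.12, 0.993, -0.001], [0.993, 0.12, 0.002], [0.002, -0.001, -1.0]]
shift now-axes mm [  8.2  -1.4 128.6]
turn deg [-0.1 -0.1 -0.2] shift in final axes mm [  8.5  -1.5 128.6]
turn deg [-2.000e-01  1.000e-01  1.798e+02] shift in final axes mm [ -8.5   1.5 128.6]
```

```bash
python3 -m crank '[[0.045,[0.008,-0.0015,0.03],[0,0,0]],[0.045,[0,0,0.03],[0,0,0]],[0.045,[0,0,0.02],[0,0,0]],[0.045,[0,0,0],[0,0,0]]]';python3 - <<'E'
from h import *
s=st(); delta([.459,.062,.082],7.1)
c=eyes.capture("wrist"); img=c["color"];cv2.imwrite("pics/w22.png",img[:,:,::-1])
E
```

```text
clock: 56.72
ee_pos: [0.4584, 0.0618, 0.1304]
tool_rot: [0.663, 0.748, -0.001, -0.001]
wrist_force: [-0.4, 0.5, -0.3]
grip_width: 0.0453
t 56.73 pos [0.4584 0.0618 0.1304] q [ 0.78  0.58 -1.21  2.08  0.67  0.96 -0.68] F [-0.4  0.5 -0.3] T [-0.02 -0.1  -0.04] w 0.0453
[[-0.12, 0.993, -0.002], [0.993, 0.12, 0.0], [0.0, -0.002, -1.0]]
shift now-axes mm [ 0.1  0.8 48.4]
turn deg [-0.1 -0.  -0.2] shift in final axes mm [ 0.2  0.7 48.4]
turn deg [ -0.    0.2 179.8] shift in final axes mm [-0.2 -0.7 48.4]
```

View pics/w22.png

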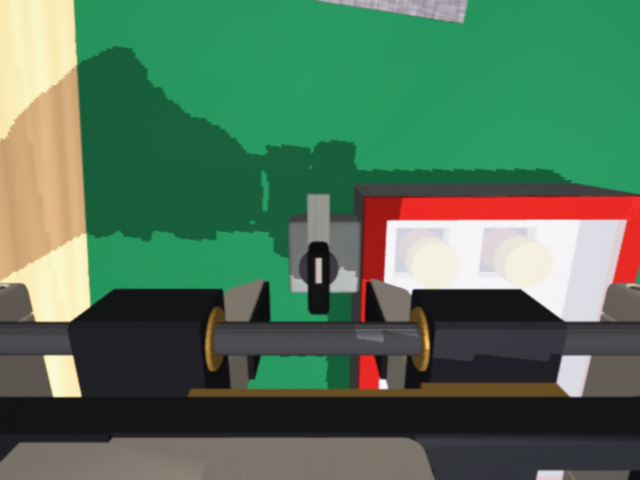

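Bar is centred at column 318 and parallel to the jaws. Descend and grip.

```bash
python3 -m crank '[[0.045,[0,0.0005,0.02],[0,0,0]],[0.045,[0,0,0.02],[0,0,0]],[0.045,[0,0,0.008],[0,0,0]],[0.045,[0,0,0],[0,0,0]],[0.0,[0,0,0],[0,0,0]],[0.0,[0,0,0],[0,0,0]],[0.0,[0,0,0],[0,0,0]],[0.0,[0,0,0],[0,0,0]]]' 25;python3 - <<'E'
from h import *
s=st(); delta([.459,.062,.082],7.1)
E
```

```text
clock: 57.78
ee_pos: [0.459, 0.062, 0.0839]
tool_rot: [0.662, 0.749, -0.001, -0.0]
wrist_force: [-3.6, -2.2, 3.6]
grip_width: 0.0116
t 57.77 pos [0.459  0.062  0.0839] q [ 0.7   0.64 -1.12  2.1   0.77  0.89 -0.75] F [-3.6 -2.2  3.6] T [-0.24  0.88  0.01] w 0.0116
[[-0.123, 0.992, -0.001], [0.992, 0.123, -0.001], [-0.001, -0.001, -1.0]]
shift now-axes mm [-0.  -0.   1.9]
turn deg [-0.1  0.  -0.1] shift in final axes mm [-0.  -0.   1.9]
turn deg [1.000e-01 1.000e-01 1.799e+02] shift in final axes mm [0.  0.  1.9]
```

```bash
python3 -m crank '[[0.0,[0,0,0],[0,0,9]],[0.0,[0,0,0],[0,0,9]],[0.0,[0,0,0],[0,0,9]],[0.0,[0,0,0],[0,0,9]],[0.0,[0,0,0],[0,0,9]]]' 25;python3 - <<'E'
from h import *
s=st(); M=Ro.from_quat(s['tool_rot']).as_matrix(); print(np.degrees(np.arctan2(M[1,0],M[0,0])))
E
```

```text
clock: 58.4
ee_pos: [0.4609, 0.0615, 0.084]
tool_rot: [0.9, 0.436, 0.001, 0.001]
wrist_force: [2.6, -2.4, -4.1]
grip_width: 0.0119
t 58.4 pos [0.4609 0.0615 0.084 ] q [ 0.59  0.54 -0.94  2.11  0.62  0.8  -1.41] F [ 2.6 -2.4 -4.1] T [-0.51 -0.52  0.02] w 0.0119
[[0.619, 0.785, 0.002], [0.785, -0.619, -0.001], [0.001, 0.002, -1.0]]
51.74025079542245
```

```bash
python3 -m crank '[[0.0,[0,0,0],[0,0,9]],[0.0,[0,0,0],[0,0,9]],[0.0,[0,0,0],[0,0,9]],[0.0,[0,0,0],[0,0,9]],[0.0,[0,0,0],[0,0,7]],[0.0,[0,0,0],[0,0,0]]]' 25;python3 - <<'E'
from h import *
s=st(); M=Ro.from_quat(s['tool_rot']).as_matrix(); print(np.degrees(np.arctan2(M[1,0],M[0,0])))
E
```

```text
clock: 59.15
ee_pos: [0.4619, 0.0599, 0.0841]
tool_rot: [0.997, 0.077, 0.002, 0.001]
wrist_force: [4.4, -5.6, -4.0]
grip_width: 0.0123
t 59.15 pos [0.4619 0.0599 0.0841] q [ 0.45  0.47 -0.77  2.11  0.49  0.74 -2.04] F [ 4.4 -5.6 -4. ] T [-1.26 -0.92 -0.01] w 0.0123
[[0.988, 0.154, 0.004], [0.154, -0.988, -0.002], [0.003, 0.003, -1.0]]
8.87448804691514
```

```bash
python3 -m crank '[[0.0,[0,0,0],[0,0,2]],[0.0,[0,0,0],[0,0,2]],[0.0,[0,0,0],[0,0,0]]]' 25;python3 - <<'E'
from h import *
s=st(); M=Ro.from_quat(s['tool_rot']).as_matrix(); print(np.degrees(np.arctan2(M[1,0],M[0,0])))
E
```

```text
clock: 59.52
ee_pos: [0.4619, 0.0598, 0.084]
tool_rot: [0.999, 0.044, 0.002, 0.001]
wrist_force: [6.1, -6.2, -4.4]
grip_width: 0.0119
t 59.52 pos [0.4619 0.0598 0.084 ] q [ 0.44  0.46 -0.75  2.11  0.47  0.74 -2.1 ] F [ 6.1 -6.2 -4.4] T [-1.44 -0.99  0.58] w 0.0119
[[0.996, 0.088, 0.004], [0.088, -0.996, -0.003], [0.003, 0.003, -1.0]]
5.034084257079532
```

A stop torque of 0.58 N m means the knob is fully back. Release, rise and check.

```bash
python3 -m crank '[[0.0,[0,0,0],[0,0,-1.5]],[0.045,[0,0,0],[0,0,0]],[0.045,[0,0,0],[0,0,0]],[0.045,[0,0,0],[0,0,0]],[0.045,[0,0,-0.03],[0,0,0]],[0.045,[0,0,-0.05],[0,0,0]],[0.045,[0,0,-0.05],[0,0,0]],[0.045,[0,0,-0.05],[0,0,0]],[0.045,[0,0,0],[0,0,0]]]';python3 - <<'E'
from h import *
s=st()
c=eyes.capture("wrist"); img=c["color"];cv2.imwrite("pics/w23.png",img[:,:,::-1])
for n in ["top","scene"]:
    c=eyes.capture(n); img=c["color"];cv2.imwrite(f"pics/{n}7.png",img[:,:,::-1])
E
```

```text
clock: 60.65
ee_pos: [0.4627, 0.0631, 0.2676]
tool_rot: [0.998, 0.057, 0.005, 0.001]
wrist_force: [-0.6, 0.2, -0.4]
grip_width: 0.0447
t 60.65 pos [0.4627 0.0631 0.2676] q [ 0.67  0.17 -0.94  1.94  0.16  1.1  -1.8 ] F [-0.6  0.2 -0.4] T [-0.04 -0.05 -0.  ] w 0.0447
[[0.993, 0.114, 0.009], [0.114, -0.993, -0.001], [0.009, 0.002, -1.0]]
```

View pics/w23.png

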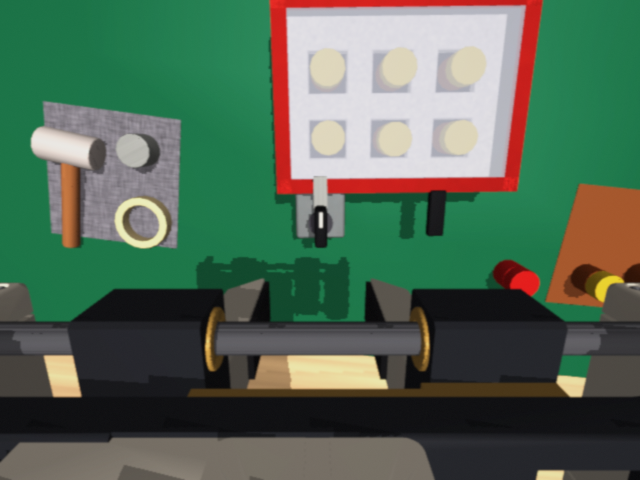

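View pics/scene7.png

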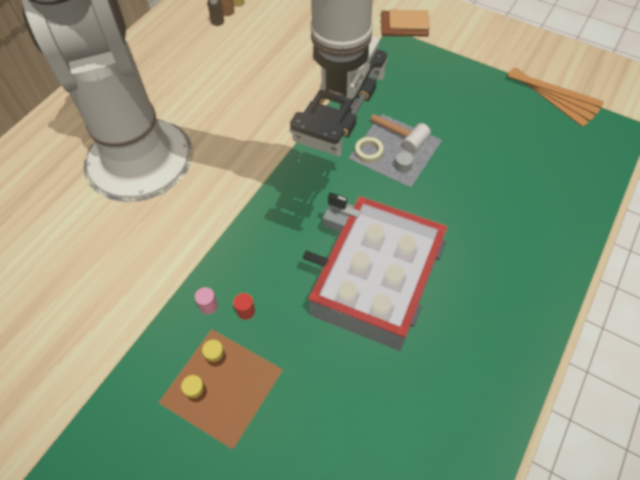

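The tongue lies straight over the lid edge at (320,187), in line with the case. The lid is flat with six caps under it, and the mallet, tape, weight, look-alikes and two left-over spares are all in place. The robot touches nothing, so I'm handing in.

```bash
python3 -c "
from rig import r
print(r.hand_in())"
```

```text
the job is handed in; nothing more can be done
None
```

The job is handed in at about 61 s of the 210 s allowed. Both empty pockets now hold a spare jar, the lid is shut and the latch is turned back over its edge.

**What I did:** I turned the latch to its released stop and raised the lid to about 91°. I set one spare in the empty front pocket on the +y side and one in the empty hinge-row pocket on the -y side. I pressed the lid shut with about 30 N, then turned the latch back until it met its stop (0.58 N m).

**Last checks:** The final pictures show six capped jars under the flat lid and the tongue straight over its edge. The mallet, tape, weight, look-alikes and the two left-over spares are where they started, and I saw no spare knocked aside. The gripper was clear of everything.

**What disagreed or went wrong:**
- The top and wrist cameras differed by up to about 6 mm in the case's position. I settled it using contact with the knob and tab, and by lining up each jar with its pocket in close-up.
- Early on, an attempt to turn the tool half round ran joints 1, 2, 3, 4 and 7 onto their range limits. I backed the arm out without touching anything. No reading went past a limit beyond the two-decimal rounding I printed, but I can't rule out a tiny overshoot.

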